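# Battery modules from the clamped tin onto the charger

### The arm

A 7-joint arm with a two-finger parallel gripper is mounted at the origin on the work surface. World frame = base frame: x ahead of the robot, y to its left, z up, the work surface at z = 0. Lengths are in mm, angles in degrees, forces in N, time in s.
With the tool pointing down it reaches from about 400 to 850 mm from the base axis. Payload 10.4 kg.
Tool frame: the origin (TCP) lies at the very end of the fingers, on their centre line; the grasp point (between the pads) lies 19 mm behind it; z points along the fingers, y is the line along which they close (so a half turn about z gives the same grasp; the last joint's range is limited). The gripper opens to 85 mm and grips with 20 to 120 N. Pads are 22 mm wide; open, the fingers measure 114 mm over their backs; the gripper's body (76 mm by 85 mm) begins 54 mm behind the grasp point. The pads swing forward as they close: fully open they stand 13 mm farther back than shut.
Start: joints at [-1.295, 19.034, -3.707, 83.658, 1.238, 77.344, -5.071], TCP at [625.021, 0.018, 231.338] pointing down, gripper open.
Joint ranges: [-148.97, 148.97], [-28.65, 121.19], [-84.17, 76.75], [9.2, 138.47], [-72.65, 252.65], [3.7, 117.97], [-149.18, 149.18]. Speed limits (degrees/s): [127.2, 127.2, 159.86, 159.86, 180, 180, 180].

### API

Orientations are given as [roll, pitch, yaw] about the fixed x, y, z axes, in that order (R = Rz(yaw) Ry(pitch) Rx(roll)).
In Python, from plant import env, get_image gives the robot as it stands. The module is installed in compiled form; this text tells all that it offers.
- The arm moves only by the tool servo_tool, never from a script. Its argument "commands" is a list of rows, each a list of 7 numbers: the shift along the tool's x, y, z in m, then the turn, a rotation vector about the tool's x, y, z in rad, then the opening, from 0 (shut) to 1 (fully open). In form: [[tx, ty, tz, wx, wy, wz, gripper], ...]. A call has 1 to 5 rows; each row is the pose to reach, as a shift and turn from the pose commanded when the call began, along the tool's axes at that moment; what a row does not reach only later rows make up. A row lasts 1/10 s, in which the tool goes at most 50 mm and 8.59 degrees, less where a joint would pass 70% of its speed; a pose out of reach is approached as far as the arm can. A call with a gripper value outside its range is refused whole. The fingers move at their own pace and stop on an object; the grip force is fixed at half the most. Time passes only in rows, so rows that repeat a pose let the fingers close. It gives the time, the measured TCP pose, the force, the opening and the grip force at its end, in the units of the state.
- env.sense(): the state, without advancing time (a new reading comes with each control period).
- get_image(name): name is "scene" or "side" or "wrist"; returns a dict with "pixels" (420x560x3 uint8, red, green, blue), "range_z" (420x560 float32, mm along the optical axis (not along the pixel's ray), 0 where there is no reading), "fx", "fy", "cx", "cy" (pixels), "T" (4x4, takes a point from camera to world coordinates). Camera axes: x right, y down, z forward; pixel columns grow to the right and rows downward; lengths in mm; the calibration is good to about 2 mm. A picture is of the moment at which its call begins.
- env.hand_in(): hands the job in; it is judged then, once.
The state is a dict: "t": time; "q": joint angles; "qd": joint speeds; "joint_torque": joint torques, N m; "position": TCP position; "eef_rot": TCP orientation; "ft_force": force on the tool from outside, world axes, zero at the start; "wrist_torque": the same for the moment, N m; "opening": finger opening in mm; "finger_force": force on a finger pad.
Only numpy, scipy, OpenCV 4.12 (cv2) and the standard library are available. Lean on these libraries where they do the work, as an engineer would, in place of code of your own. Each camera call takes 0.05 s, during which the arm holds its last target. There are 200 camera calls.

### The job

Put the bike battery modules on charge: swing the clamp fully over the tin's foot so that it holds the base down, draw the tight lid straight up off the tin and set it upright on the black mat, centred. Then seat every battery module there is (those in the tin and any on the bench) in a charger bay of its own by hooking its orange tongue under the red lip and swinging the tail down flat, and only when all are in, turn the charger's dial so its pointer stands at the red mark. The base must stay down in its cradle, and the chrome socket, the orange bike light and the rest of the bench are to be left alone.

Things in the scene. Friction and masses are not known exactly. Their poses are not given: they have to be found in the camera images.
- cradle: blue holding plate fixed to the bench, 4 mm thick, origin at the middle of the tin's place on the bench surface; x runs from the clamp side to the fixed steel lip. The tin's foot plate is already tucked under the fixed lip at +x; the swing clamp stands at x = -125 mm.
- clamp (a joint): swing clamp: value in rad, 0 = arm pointing along the cradle's +y (free), growing as it is turned clockwise seen from above, stop at 1.571 = arm pointing along the cradle's +x, over the free edge of the tin's foot plate (clamped, 2 mm above the plate). Stays where left; turns with under 0.1 Nm.
- clamp_grip (a point): middle of the clamp's orange upright grip bar, on the turning axis, 42 mm above the bench: bar 52 long x 12 thick x 30 high (15 mm above and below this point), lying along the arm. Its own axes turn with the bar: bar along y.
- base: green tin base, loose in the cradle: foot plate 156 (x) x 112 x 5 mm, a 112 x 112 mm block above it up to 35 mm, its top (floor for the modules) at 35 mm, with a rim 3 mm thick up to 45 mm. Origin in the middle of its underside. About 0.25 kg: it comes up with the lid unless clamped.
- lid: green deep lid with a yellow band, 121 x 121 mm, 83 high plus handle, walls 3 mm; pushed 40 mm down over the base, held by spring tabs: about 10 to 20 N to draw off; its rim rests on the foot plate. Origin in the middle of its open lower edge, z up. Once its rim is 80 mm above the foot plate it clears the modules too. About 0.16 kg.
- lid_handle (a point): middle of the lid's wooden handle bar, 114 mm above the lid's lower edge: bar 80 long along the lid's x, 12 x 12 thick, 24 mm clear under it, steel posts at x = -33 and +33.
- module1: battery module: dark grey block with an orange tongue, 100 long (x) x 30 wide (y) x 45 high, 0.1-0.2 kg; origin at the middle of its underside, z up. The orange tongue is the -x end: x = -50 to -34, only 12 high (full width); the full-height body is x = -34 to +50, taken across its 30 mm width near x = +6. May be standing upright in the tin on its floor (hidden by the lid), tongue towards the clamp; may be absent.
- module2: battery module: dark grey block with an orange tongue, 100 long (x) x 30 wide (y) x 45 high, 0.1-0.2 kg; origin at the middle of its underside, z up. The orange tongue is the -x end: x = -50 to -34, only 12 high (full width); the full-height body is x = -34 to +50, taken across its 30 mm width near x = +6. May be standing upright in the tin on its floor (hidden by the lid), 58 mm beside the first; may be absent.
- module3: battery module: dark grey block with an orange tongue, 100 long (x) x 30 wide (y) x 45 high, 0.1-0.2 kg; origin at the middle of its underside, z up. The orange tongue is the -x end: x = -50 to -34, only 12 high (full width); the full-height body is x = -34 to +50, taken across its 30 mm width near x = +6. May be standing upright loose on the bench; may be absent.
- charger: black charging station fixed to the bench, deck 12 mm thick, 190 wide (y), three bays side by side 62 mm apart in y; a red lip runs along the bays' near (-x) ends; its dial is at x = -120 mm.
- bay1 (a point): middle of the floor of a charger bay, 12 mm above the bench: a seated module's origin comes here with its axes alike, tongue at -x. The lip wall's face is at x = -52 with the lip over it from z = 17 to 23, reaching to x = -44; an end stop 12 high has its face at x = +52; cheeks 12 high at y = +-17.5 only at x = -36..-22 and +36..+50, free between for fingers. So a module goes in tail up (about 12-16 degrees), tongue pushed under the lip, and the tail swung down.
- bay2 (a point): middle of the floor of a charger bay, 12 mm above the bench: a seated module's origin comes here with its axes alike, tongue at -x. The lip wall's face is at x = -52 with the lip over it from z = 17 to 23, reaching to x = -44; an end stop 12 high has its face at x = +52; cheeks 12 high at y = +-17.5 only at x = -36..-22 and +36..+50, free between for fingers. So a module goes in tail up (about 12-16 degrees), tongue pushed under the lip, and the tail swung down.
- bay3 (a point): middle of the floor of a charger bay, 12 mm above the bench: a seated module's origin comes here with its axes alike, tongue at -x. The lip wall's face is at x = -52 with the lip over it from z = 17 to 23, reaching to x = -44; an end stop 12 high has its face at x = +52; cheeks 12 high at y = +-17.5 only at x = -36..-22 and +36..+50, free between for fingers. So a module goes in tail up (about 12-16 degrees), tongue pushed under the lip, and the tail swung down.
- dial (a joint): charger dial, rad: 0 = black pointer line along the charger's +y, growing as it is turned clockwise seen from above, range 0 to 2.4; red mark at 1.20. Stays where left; turns with under 0.1 Nm.
- dial_grip (a point): middle of the dial's white grip bar on its axis, 43 mm above the bench: bar 52 long x 12 thick x 30 high (15 mm above and below this point). Its own axes turn with the dial: bar along y, pointer end +y (a black line on top runs from the axis to that end and a little past it).
- dial_mark (a point): the red mark on the charger deck beside the dial, 35 mm from the dial's axis.
- mat: black rubber mat fixed on the bench, 150 x 160 x 3 mm; origin in the middle of its underside.
- socket: chrome socket standing on end, 30 mm across, 64 high; bystander, origin under its middle.
- light: orange bike light, 55 x 34 x 26 mm; bystander, origin under its middle.
Not all that is in view belongs to the job. What is shaped like the module3 but blue or yellow is not meant.

How it is judged:
By the outcome, as a careful person would: the job done as asked, in the order asked, and still so for the second after the job is handed in, with the robot touching nothing.
Of module1, module2, module3 only 2 to 3 are there at a start; the rules pass over those that are not, and their reading is None.
At some moment in a run one of module3, lid may be knocked a few centimetres aside while the robot is not near it.
It also fails if it takes over 208 s, if anything falls off the work surface, if the arm or the gripper's body presses on something with over 40 N, if the wrist force passes 120 N, or if a joint passes its speed limit or range.

## Working session

There is one attempt and no reset: what is moved stays moved. The work goes in short steps, Python scripts to look and compute and a tool call to move; the robot and the scene stay as the last step left them, time stands still between calls to the robot, and variables do not carry over. Pictures are saved under pics/ and viewed, at most 14 in all, crops included, and the job is handed in when it is done.

Besides the shell and the picture viewer there is one more tool, called after "Emit:" as a command line: name --pt "numbers of a row" for each row, then --argument value for the rest. servo_tool: Moves the arm, as the interface text tells. Its arguments: {"type":"object","properties":{"commands":{"type":"array","items":{"type":"array","items":{"type":"number"}}}},"required":["commands"]}

```bash
mkdir -p pics
cat > h.py <<'E'
import numpy as np, cv2, pickle
from plant import env, get_image
def snap(name,fn):
    d=get_image(name); cv2.imwrite('pics/%s.png'%fn,d['pixels'][:,:,::-1]); pickle.dump(d,open('pics/%s.pkl'%fn,'wb')); return d
def load(fn): return pickle.load(open('pics/%s.pkl'%fn,'rb'))
def cloud(d):
    z=d['range_z']; v,u=np.mgrid[:z.shape[0],:z.shape[1]]
    p=np.stack([(u-d['cx'])/d['fx']*z,(v-d['cy'])/d['fy']*z,z,np.ones_like(z)],-1)
    w=p@np.array(d['T']).T; w=w[...,:3]; w[z<=0]=np.nan; return w
def ray(d,u,v,h):
    T=np.array(d['T']); r=T[:3,:3]@np.array([(u-d['cx'])/d['fx'],(v-d['cy'])/d['fy'],1]); o=T[:3,3]
    return o+r*(h-o[2])/r[2]
E
python3 - <<'E'
from h import *
for n in ['scene','side','wrist']:
    d=snap(n,n+'0'); T=np.array(d['T']); print(n,d['fx'],T.round(2).tolist())
s=env.sense(); print({k:np.round(s[k],3).tolist() for k in s})
a=[cv2.imread('pics/%s0.png'%n) for n in ['scene','side']]
E
```

```text
scene 423.17910822961375 [[0.39, 0.62, -0.68, 1251.67], [0.92, -0.25, 0.3, -343.71], [0.01, -0.74, -0.67, 865.58], [0.0, 0.0, 0.0, 1.0]]
side 404.9273931336119 [[0.98, -0.13, 0.16, 301.58], [-0.2, -0.59, 0.78, -834.15], [-0.0, -0.8, -0.6, 746.32], [0.0, 0.0, 0.0, 1.0]]
wrist 297.20413074398004 [[1.0, 0.0, -0.0, 625.13], [-0.0, -0.96, -0.29, 75.9], [-0.0, 0.29, -0.96, 373.02], [0.0, 0.0, 0.0, 1.0]]
{'t': 0.15, 'q': [-1.295, 19.062, -3.707, 83.693, 1.236, 77.344, -5.069], 'qd': [-0.013, -0.133, 0.094, -0.17, 0.061, -0.087, 0.015], 'joint_torque': [0.001, -62.583, 0.05, -39.185, 0.016, 0.007, -0.0], 'position': [624.72, 0.009, 230.727], 'eef_rot': [-179.94, 0.001, 90.003], 'ft_force': [0.091, -0.568, -0.331], 'wrist_torque': [0.028, -0.044, 0.048], 'finger_force': 0.0, 'opening': 85.681}
```

View pics/scene0.png

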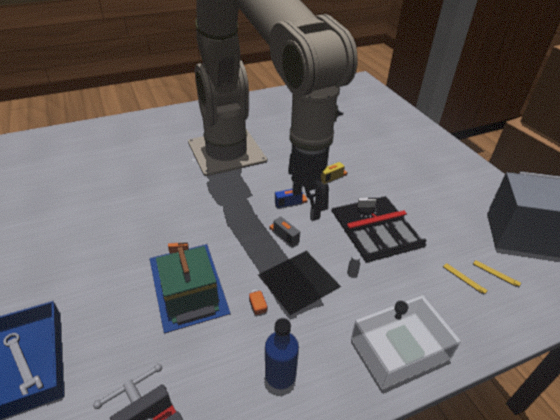

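View pics/side0.png

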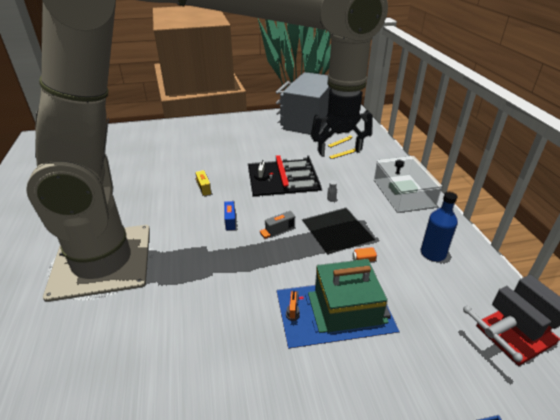

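The scene view shows the cradle with the lid (185,285), clamp bar (180,258), grey module (287,231), blue and yellow decoys (290,197 and 333,172), mat (298,282), charger (378,227) with its dial (368,203), socket (354,267) and light (258,302). The side view shows the same things. Next I'll measure.

```bash
cat >> h.py <<'E'
def rect(P):
    r=cv2.minAreaRect(np.float32(P[:,:2]));b=cv2.boxPoints(r); 
    return np.round(r[0],1).tolist(),np.round(r[1],1).tolist(),round(r[2],1)
E
python3 - <<'E'
from h import *
for n in ['scene0','side0']:
    d=load(n); W=cloud(d); hsv=cv2.cvtColor(d['pixels'],cv2.COLOR_RGB2HSV); H,S,V=[hsv[...,i].astype(int) for i in range(3)]
    x,y,z=W[...,0],W[...,1],W[...,2]; ok=(x>300)&(x<900)&(abs(y)<500)&(z>-10)&(z<250)
    M={'blue':(H>105)&(H<125)&(S>130)&(z<12),'green':(H>60)&(H<95)&(S>80),'greentop':(H>60)&(H<95)&(S>80)&(z>75),'orange':(H<16)&(S>170)&(V>90),'red':((H<5)|(H>174))&(S>170),'black':(V<45)&(z<25),'grey':(S<60)&(V<110)&(z>8),'white':(S<50)&(V>140)&(z>25)}
    for k,m in M.items():
        m=(m&ok).astype(np.uint8); c,l,st,ce=cv2.connectedComponentsWithStats(m)
        for i in range(1,c):
            if st[i,4]>(25 if k in('orange','red','white') else 60):
                P=W[l==i]; print(n,k,ce[i].round(),st[i,4],rect(P),'z',np.percentile(P[:,2],[5,50,95]).round())
E
```

```text
scene0 blue [185. 300.] 924 ([543.9, -277.6], [155.8, 242.1], 87.3) z [3. 5. 8.]
scene0 green [185. 271.] 1735 ([570.2, -279.1], [119.1, 123.6], 87.3) z [91. 93. 95.]
scene0 greentop [185. 271.] 1735 ([570.2, -279.1], [119.1, 123.6], 87.3) z [91. 93. 95.]
scene0 orange [376. 219.] 227 ([528.0, 285.6], [181.8, 42.4], 87.5) z [33. 36. 38.]
scene0 orange [257. 301.] 199 ([673.0, -136.0], [28.9, 49.4], 85.8) z [23. 27. 29.]
scene0 orange [164. 413.] 61 ([857.6, -396.7], [25.8, 37.9], 16.1) z [19. 21. 25.]
scene0 red [375. 219.] 257 ([522.6, 286.0], [181.9, 53.9], 87.1) z [32. 35. 38.]
scene0 red [165. 413.] 73 ([855.3, -392.7], [40.0, 34.9], 41.5) z [19. 21. 25.]
scene0 black [384. 206.] 192 ([476.7, 349.3], [61.1, 68.4], 84.9) z [10. 13. 15.]
scene0 black [372. 232.] 1384 ([546.7, 283.6], [187.7, 223.6], 86.8) z [ 8. 13. 23.]
scene0 black [286. 237.] 101 ([488.6, 15.2], [80.8, 23.3], 34.7) z [ 7. 15. 24.]
scene0 black [297. 282.] 2525 ([638.1, -9.5], [149.0, 155.9], 10.5) z [1. 4. 6.]
scene0 black [193. 308.] 155 ([630.4, -281.7], [116.3, 9.1], 89.2) z [12. 18. 24.]
scene0 grey [376. 22
[... 2955 characters left out ...]
836.1, 71.4], [71.8, 4.4], 88.8) z [44. 57. 67.]
side0 grey [332. 192.] 123 ([662.8, 126.0], [14.8, 26.2], 71.7) z [11. 35. 59.]
side0 grey [449. 197.] 102 ([851.3, -155.8], [26.7, 27.0], 66.3) z [180. 190. 193.]
side0 grey [280. 225.] 304 ([478.9, 11.6], [84.7, 23.6], 3.7) z [11. 30. 45.]
side0 grey [521. 313.] 1469 ([865.4, -431.7], [86.3, 77.8], 66.4) z [ 78. 109. 122.]
side0 grey [492. 336.] 112 ([819.4, -440.8], [54.1, 104.0], 14.9) z [15. 75. 82.]
side0 white [400. 182.] 946 ([866.7, 118.2], [66.2, 185.2], 0.1) z [29. 79. 82.]
side0 white [261. 166.] 28 ([471.4, 287.7], [45.8, 10.4], 72.6) z [54. 58. 61.]
side0 white [496. 326.] 399 ([797.6, -440.1], [81.4, 95.5], 53.9) z [78. 83. 87.]
```

View pics/wrist0.png

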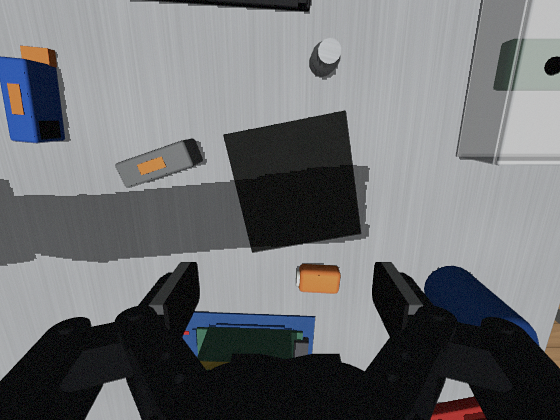

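The wrist view shows the mat (295,180), module3 (160,163), socket (326,56) and light (318,279), and it agrees with the measured positions. I'll move next to the clamp and lid for a close look.

Emit:
servo_tool --pt "-0.045 -0.02 0 0 0 0 1" --pt "-0.09 -0.04 0 0 0 0 1" --pt "-0.135 -0.06 0 0 0 0 1" --pt "-0.18 -0.08 0 0 0 0 1" --pt "-0.225 -0.1 0 0 0 0 1"

```text
t: 0.65
position: [523.8, -226.6, 231.3]
eef_rot: [180.0, -0.0, 90.0]
ft_force: [0.9, -0.2, 0.2]
opening: 85.4
finger_force: 0.0
```

Emit:
servo_tool --pt "-0.045 -0.02 0 0 0 0 1" --pt "-0.09 -0.04 0 0 0 0 1" --pt "-0.105 -0.045 0 0 0 0 1" --pt "-0.105 -0.045 0 0 0 0 1" --pt "-0.105 -0.045 0 0 0 0 1"

```text
t: 1.15
position: [480.5, -328.9, 231.0]
eef_rot: [-180.0, -0.1, 90.0]
ft_force: [-0.0, 1.2, 0.0]
opening: 85.5
finger_force: 0.0
```

Run:
```python
from h import *
snap('wrist','w1')
d=load('w1'); W=cloud(d); hsv=cv2.cvtColor(d['pixels'],cv2.COLOR_RGB2HSV); H,S,V=[hsv[...,i].astype(int) for i in range(3)]
z=W[...,2]
M={'blue':(H>105)&(H<125)&(S>130)&(z<12),'greentop':(H>60)&(H<95)&(S>80)&(z>75),'or':(H<16)&(S>150)&(V>60),'br':(H<25)&(S>80)&(z>110)&(z<140),'z>35 ': (z>44)&(z<70)}
for k,m in M.items():
    c,l,st,ce=cv2.connectedComponentsWithStats(m.astype(np.uint8))
    for i in range(1,c):
        if st[i,4]>100: P=W[l==i]; print(k,ce[i].round(),st[i,4],rect(P),'z',np.percentile(P[:,2],[5,50,95]).round())
s=env.sense();print(s['position'],s['eef_rot'],s['t'])
```

```text
blue [282. 124.] 7920 ([542.0, -276.3], [159.4, 244.6], 88.0) z [3. 4. 5.]
blue [343. 345.] 383 ([570.2, -580.2], [121.1, 13.1], 5.5) z [ 1.  5. 11.]
greentop [379. 139.] 15390 ([569.4, -278.1], [120.6, 121.0], 87.5) z [91. 92. 93.]
or [468.   8.] 884 ([668.4, -145.2], [54.5, 13.1], 0.3) z [nan nan nan]
or [251. 141.] 459 ([445.4, -272.8], [51.5, 11.3], 71.7) z [nan nan nan]
br [393. 150.] 1436 ([568.9, -278.1], [11.7, 79.6], 87.5) z [126. 129. 130.]
z>35  [313. 137.] 270 ([509.1, -275.8], [121.0, 0.4], 87.4) z [45. 58. 69.]
z>35  [251. 137.] 603 ([444.7, -272.8], [51.7, 12.1], 72.6) z [52. 55. 56.]
z>35  [457. 401.] 230 ([727.3, -640.5], [6.0, 76.4], 0.0) z [45. 49. 51.]
[ 480.99643781 -328.22712803  231.07775742] [ 1.79993490e+02 -5.64559960e-02  9.01265666e+01] 1.2
```

View pics/w1.png

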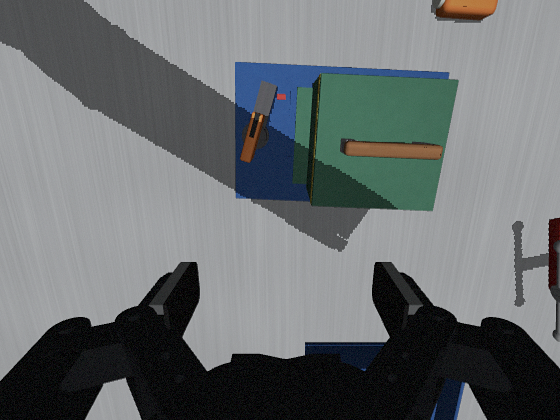

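The wrist view shows the clamp bar at (253,137), turned about 15° from free, and the lid with its handle at (393,150). The cradle's yaw is -2.5°.

Emit:
servo_tool --pt "0.025 -0.015 0.03 0 0 0.1 0.45" --pt "0.055 -0.035 0.06 0 0 0.2 0.45" --pt "0.056 -0.036 0.09 0 0 0.309 0.45" --pt "0.056 -0.036 0.12 0 0 0.309 0.45" --pt "0.056 -0.036 0.13 0 0 0.309 0.45"

```text
t: 1.7
position: [443.4, -271.2, 98.7]
eef_rot: [-179.8, -0.1, 72.5]
ft_force: [0.2, 0.1, -0.5]
opening: 38.2
finger_force: 0.0
```

Emit:
servo_tool --pt "0 0 0.03 0 0 0 0.45" --pt "0 0 0.055 0 0 0 0.45" --pt "0 0 0.07 0 0 0 0.45" --pt "0 0 0.07 0 0 0 0.45" --pt "0 0 0.07 0 0 0 0.45"

```text
t: 2.2
position: [445.0, -273.7, 32.2]
eef_rot: [180.0, -0.0, 72.4]
ft_force: [-0.4, -0.7, 0.5]
opening: 38.6
finger_force: 0.0
```

Emit:
servo_tool --pt "0 0 0 0 0 0 0" --pt "0 0 0 0 0 0 0" --pt "0 0 0 0 0 0 0" --pt "0 0 0 0 0 0 0" --pt "0 0 0 0 0 0 0"

```text
t: 2.7
position: [444.2, -274.0, 32.7]
eef_rot: [180.0, -0.0, 72.3]
ft_force: [-5.7, 3.1, 10.7]
opening: 11.0
finger_force: 59.1
```

Emit:
servo_tool --pt "0 0 0 0 0 0.12 0" --pt "0 0 0 0 0 0.24 0" --pt "0 0 0 0 0 0.36 0" --pt "0 0 0 0 0 0.48 0" --pt "0 0 0 0 0 0.6 0"

```text
t: 3.2
position: [444.0, -273.8, 32.7]
eef_rot: [-180.0, -0.0, 37.6]
ft_force: [-6.8, 3.9, 11.9]
opening: 10.9
finger_force: 59.4
```

Emit:
servo_tool --pt "0 0 0 0 0 0.12 0" --pt "0 0 0 0 0 0.24 0" --pt "0 0 0 0 0 0.36 0" --pt "0 0 0 0 0 0.48 0" --pt "0 0 0 0 0 0.6 0"

```text
t: 3.7
position: [443.9, -273.6, 32.7]
eef_rot: [-179.9, -0.0, 3.3]
ft_force: [-6.8, 5.0, 13.3]
opening: 10.8
finger_force: 59.6
```

Emit:
servo_tool --pt "0 0 0 0 0 0.06 0" --pt "0 0 0 0 0 0.12 0" --pt "0 0 0 0 0 0.14 0" --pt "0 0 0 0 0 0.14 0" --pt "0 0 0 0 0 0.14 0"

```text
t: 4.2
position: [443.9, -273.5, 32.7]
eef_rot: [-180.0, 0.0, -4.4]
ft_force: [-7.3, 4.3, 14.4]
opening: 11.2
finger_force: 62.4
```

Emit:
servo_tool --pt "0 0 0 0 0 0 0.45" --pt "0 0 0 0 0 0 0.45" --pt "0 0 0 0 0 0 0.45" --pt "0 0 -0.03 0 0 0 0.45" --pt "0 0 -0.07 0 0 0 0.45"

```text
t: 4.7
position: [442.7, -273.4, 100.6]
eef_rot: [-180.0, 0.2, -4.5]
ft_force: [1.2, 0.2, -0.5]
opening: 38.4
finger_force: 0.0
```

Emit:
servo_tool --pt "0 0 -0.04 0 0 0 0.45" --pt "0 0 -0.08 0 0 0 0.45" --pt "0.04 -0.002 -0.08 0 0 -0.033 0.45" --pt "0.085 -0.004 -0.08 0 0 -0.033 0.45" --pt "0.125 -0.005 -0.08 0 0 -0.033 0.45"

```text
t: 5.2
position: [571.2, -278.3, 182.0]
eef_rot: [-180.0, -0.1, -2.5]
ft_force: [0.4, -0.3, 0.7]
opening: 38.4
finger_force: 0.0
```

Run:
```python
from h import *
d=snap('side','s1')
W=cloud(d); hsv=cv2.cvtColor(d['pixels'],cv2.COLOR_RGB2HSV); H,S,V=[hsv[...,i].astype(int) for i in range(3)]
x,y,z=[W[...,i] for i in range(3)]
m=(H<16)&(S>130)&(V>60)&(x>400)&(x<500)&(y<-200)&(y>-350)
P=W[m]; print(rect(P),np.percentile(P[:,2],[5,50,95]))
s=env.sense();print(s['position'],s['eef_rot'],s['t'])
cv2.imwrite('pics/s1c.png',cv2.resize(d['pixels'][230:360,230:430,::-1],None,fx=3,fy=3))
```

```text
([445.7, -253.2], [55.4, 51.1], 87.6) [29.39841495 47.95802565 57.39895511]
[ 576.09724517 -276.2755603   179.93028745] [-1.79957123e+02 -9.49870563e-02 -2.31000271e+00] 5.25
```

View pics/s1c.png

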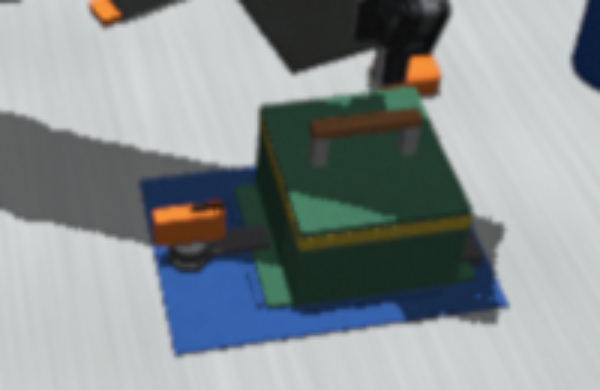

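The clamp arm lies over the foot along +x, bar at crop (190,220). The gripper stands above the lid handle (365,125). I'll take the lid now.

Emit:
servo_tool --pt "0 0 0 0 0 0 0.45" --pt "0 0 0.02 0 0 0 0.45" --pt "0 0 0.05 0 0 0 0.45" --pt "0 0 0.075 0 0 0 0.45" --pt "0 0 0.075 0 0 0 0.45"

```text
t: 5.75
position: [566.2, -278.2, 103.2]
eef_rot: [-179.9, 0.3, -2.6]
ft_force: [-0.2, 0.3, -0.1]
opening: 38.4
finger_force: 0.0
```

Emit:
servo_tool --pt "0 0 0 0 0 0 0" --pt "0 0 0 0 0 0 0" --pt "0 0 0 0 0 0 0" --pt "0 0 0 0 0 0 0" --pt "0 0 0 0 0 0 0"

```text
t: 6.25
position: [569.6, -279.3, 108.4]
eef_rot: [180.0, -0.1, -2.6]
ft_force: [-2.5, 1.6, 7.4]
opening: 10.4
finger_force: 59.6
```

Emit:
servo_tool --pt "0 0 -0.004 0 0 0 0" --pt "0 0 -0.008 0 0 0 0" --pt "0 0 -0.012 0 0 0 0" --pt "0 0 -0.016 0 0 0 0" --pt "0 0 -0.02 0 0 0 0"

```text
t: 6.75
position: [568.2, -278.4, 125.5]
eef_rot: [-180.0, 0.1, -2.6]
ft_force: [-0.6, -0.2, -20.0]
opening: 10.2
finger_force: 58.4
```

Emit:
servo_tool --pt "0 0 -0.008 0 0 0 0" --pt "0 0 -0.016 0 0 0 0" --pt "0 0 -0.024 0 0 0 0" --pt "0 0 -0.032 0 0 0 0" --pt "0 0 -0.04 0 0 0 0"

```text
t: 7.25
position: [570.1, -279.3, 169.1]
eef_rot: [179.9, -0.2, -2.6]
ft_force: [-0.1, 0.3, -1.0]
opening: 10.6
finger_force: 61.0
```

Emit:
servo_tool --pt "0 0 -0.02 0 0 0 0" --pt "0 0 -0.04 0 0 0 0" --pt "0 0 -0.06 0 0 0 0" --pt "0 0 -0.07 0 0 0 0" --pt "0 0 -0.07 0 0 0 0"

```text
t: 7.75
position: [569.8, -279.2, 238.6]
eef_rot: [179.9, -0.2, -2.6]
ft_force: [-0.4, 0.3, -1.3]
opening: 10.4
finger_force: 61.1
```

Run:
```python
from h import *
d=load('wrist0'); W=cloud(d); V=d['pixels'].max(2)
m=((V<60)&(W[...,2]<10)).astype(np.uint8); m[250:]=0
c,l,st,ce=cv2.connectedComponentsWithStats(m)
for i in range(1,c):
    if st[i,4]>3000: print(ce[i],st[i,4],rect(W[l==i]))
d=snap('side','s2')
cv2.imwrite('pics/s2c.png',cv2.resize(d['pixels'][150:360,150:430,::-1],None,fx=2.5,fy=2.5))
s=env.sense();print(s['position'],s['eef_rot'],s['ft_force'],s['t'])
```

```text
[295.24219022 181.19084394] 14373 ([637.1, -7.5], [151.6, 159.9], 10.8)
[ 569.33234666 -278.88616494  236.94617149] [ 1.79981644e+02 -8.80105371e-02 -2.58638618e+00] [ 0.01727113 -0.41101058 -2.19720815] 7.8
```

View pics/s2c.png

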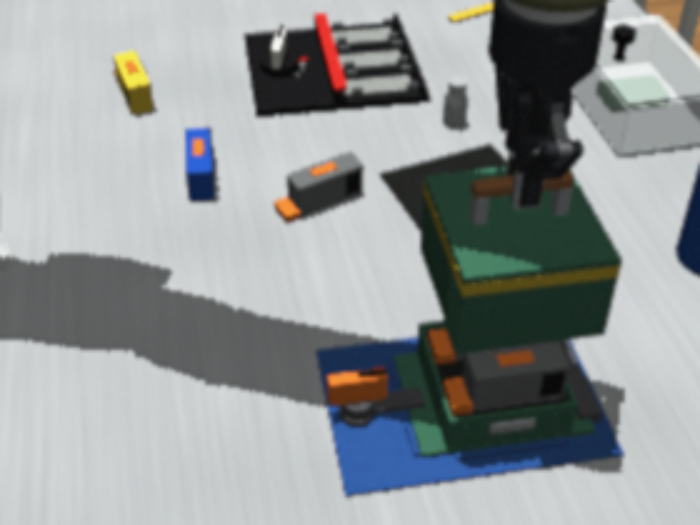

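The lid is clear. Two modules stand in the tin, tongues at crop (440,345) and (455,395), and a third is on the bench, so there are three. I'll carry the lid to the mat.

Emit:
servo_tool --pt "0.005 -0.025 0 0 0 -0.03 0" --pt "0.013 -0.065 0 0 0 -0.08 0" --pt "0.021 -0.105 0 0 0 -0.13 0" --pt "0.03 -0.145 0 0 0 -0.18 0" --pt "0.038 -0.185 0 0 0 -0.229 0"

```text
t: 8.3
position: [615.1, -93.9, 235.1]
eef_rot: [-180.0, 0.1, 10.6]
ft_force: [1.7, -0.3, -1.7]
opening: 10.5
finger_force: 61.0
```

Emit:
servo_tool --pt "0.027 -0.033 0 0 0 0 0" --pt "0.032 -0.061 0.03 0 0 0 0" --pt "0.037 -0.081 0.05 0 0 0 0" --pt "0.037 -0.081 0.06 0 0 0 0" --pt "0.037 -0.081 0.06 0 0 0 0"

```text
t: 8.8
position: [635.6, -9.3, 173.7]
eef_rot: [-180.0, 0.2, 10.6]
ft_force: [-0.4, -0.8, -1.6]
opening: 10.6
finger_force: 61.0
```

Run:
```python
from h import *
s=env.sense();print(s['position'],s['eef_rot'],s['ft_force'],s['t'])
```

```text
[635.58273846  -9.34542997 173.72220428] [-179.9949816     0.24339471   10.57022521] [-0.38868003 -0.75890277 -1.6150316 ] 8.8
```

Emit:
servo_tool --pt "0.001 0 0.02 0 0 0 0" --pt "0.001 0 0.04 0 0 0 0" --pt "0.001 0 0.055 0 0 0 0" --pt "0.001 0 0.065 0 0 0 0" --pt "0.001 0 0.069 0 0 0 0"

```text
t: 9.3
position: [637.6, -9.8, 106.6]
eef_rot: [180.0, 0.0, 10.5]
ft_force: [-0.1, -0.1, -1.4]
opening: 10.6
finger_force: 61.0
```

Emit:
servo_tool --pt "0 0 0.001 0 0 0 0" --pt "0 0 0.002 0 0 0 0" --pt "0 0 0.003 0 0 0 0" --pt "0 0 0.003 0 0 0 0" --pt "0 0 0.003 0 0 0 0"

```text
t: 9.8
position: [638.1, -9.0, 104.6]
eef_rot: [180.0, -0.0, 10.5]
ft_force: [-0.0, -0.1, -1.3]
opening: 10.8
finger_force: 61.0
```

Emit:
servo_tool --pt "0 0 0.001 0 0 0 0" --pt "0 0 0.002 0 0 0 0" --pt "0 0 0.003 0 0 0 0" --pt "0 0 0.004 0 0 0 0" --pt "0 0 0.004 0 0 0 0"

```text
t: 10.3
position: [638.0, -8.9, 102.5]
eef_rot: [-180.0, -0.0, 10.5]
ft_force: [-9.9, -0.3, 15.3]
opening: 10.5
finger_force: 63.4
```

Emit:
servo_tool --pt "0 0 0 0 0 0 0.45" --pt "0 0 0 0 0 0 0.45" --pt "0 0 0 0 0 0 0.45" --pt "0 0 -0.03 0 0 0 0.45" --pt "0 0 -0.07 0 0 0 0.45"

```text
t: 10.8
position: [636.5, -9.1, 168.8]
eef_rot: [-180.0, 0.3, 10.5]
ft_force: [0.9, -0.1, 0.3]
opening: 38.3
finger_force: 0.0
```

Emit:
servo_tool --pt "0 0 -0.04 0 0 0 0.45" --pt "-0.015 -0.045 -0.06 0 0 0.06 0.45" --pt "-0.025 -0.09 -0.06 0 0 0.12 0.45" --pt "-0.035 -0.135 -0.06 0 0 0.18 0.45" --pt "-0.045 -0.18 -0.06 0 0 0.239 0.45"

```text
t: 11.3
position: [559.9, 161.2, 230.5]
eef_rot: [-180.0, -0.0, -3.3]
ft_force: [1.0, 1.0, -0.1]
opening: 38.4
finger_force: 0.0
```

Emit:
servo_tool --pt "-0.022 -0.03 0 0 0 0 0.45" --pt "-0.022 -0.03 0 0 0 0 0.45" --pt "-0.022 -0.03 0 0 0 0 0.45"

```text
t: 11.6
position: [540.2, 191.3, 230.3]
eef_rot: [180.0, -0.0, -3.1]
ft_force: [0.9, 0.2, 0.2]
opening: 38.3
finger_force: 0.0
```

Run:
```python
from h import *
d=snap('wrist','w2'); W=cloud(d); hsv=cv2.cvtColor(d['pixels'],cv2.COLOR_RGB2HSV); H,S,V=[hsv[...,i].astype(int) for i in range(3)]
x,y,z=[W[...,i] for i in range(3)]; ok=(x>380)&(x<800)&(y>-120)&(y<450)
M={'red':((H<6)|(H>174))&(S>140),'deck>':(z>6)&(z<20)&(y>100),'high':(z>38)&(z<62),'or':(H>6)&(H<20)&(S>150),'mat':(V<50)&(z<10),'lid':(H>60)&(H<95)&(S>80)&(z>75),'handle':(H<25)&(S>80)&(z>110)&(z<140),'lip':(z>25)&(z<42)&(y>150)}
for k,m in M.items():
    c,l,st,ce=cv2.connectedComponentsWithStats((m&ok).astype(np.uint8))
    for i in range(1,c):
        if st[i,4]>(15 if k=='red' else 60): P=W[l==i]; print(k,ce[i].round(),st[i,4],rect(P),'z',np.percentile(P[:,2],[5,50,95]).round())
s=env.sense();print(s['position'],s['eef_rot'],s['t'])
```

```text
red [204. 190.] 2382 ([536.3, 288.3], [188.4, 22.9], 86.4) z [31. 35. 36.]
red [200. 214.] 61 ([504.7, 302.9], [17.3, 5.8], 14.4) z [11. 13. 14.]
deck> [208. 171.] 21496 ([543.7, 287.8], [190.1, 225.2], 86.4) z [11. 12. 13.]
high [419.  94.] 1266 ([626.4, 51.0], [121.1, 2.0], 10.6) z [39. 51. 61.]
high [329.  68.] 295 ([663.1, 138.7], [29.0, 22.5], 42.6) z [39. 42. 59.]
high [426. 229.] 1764 ([478.2, 26.3], [84.9, 30.8], 18.2) z [41. 45. 46.]
high [203. 248.] 728 ([473.4, 295.8], [59.9, 12.7], 72.4) z [40. 55. 57.]
or [429. 233.] 231 ([476.3, 25.7], [30.2, 12.4], 18.6) z [44. 46. 47.]
mat [395.  94.] 2508 ([627.9, 43.2], [148.1, 57.3], 10.8) z [2. 3. 7.]
lid [488.  77.] 14614 ([637.0, -2.5], [120.5, 110.9], 10.6) z [85. 86. 87.]
handle [532.  71.] 2443 ([637.8, -7.5], [79.0, 14.1], 10.5) z [115. 122. 124.]
lip [203. 190.] 2338 ([539.4, 288.8], [187.5, 16.7], 86.4) z [32. 35. 36.]
lip [210. 235.] 620 ([484.1, 286.3], [51.7, 24.3], 64.8) z [25. 26. 40.]
[540.85233325 189.97768252 230.30390228] [ 1.79969732e+02 -2.28564673e-02 -3.19048450e+00] 11.65
```

View pics/w2.png

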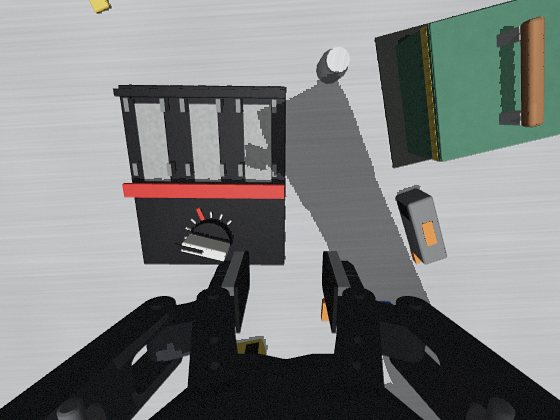

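The wrist view shows the charger bays (150–260,140), red lip (205,190), dial bar (207,245) with the pointer end left-up (value about 0.24), red mark (200,214), module3 (426,229) and the lid standing on the mat. The lid's centre is about (637.8,-7.5). I'll fetch module3 and, in the same turn, fit the charger frame from this picture.

Emit:
servo_tool --pt "-0.015 0.045 0.01 0 0 -0.08 0.6" --pt "-0.03 0.09 0.03 0 0 -0.17 0.6" --pt "-0.045 0.135 0.05 0 0 -0.26 0.6" --pt "-0.055 0.168 0.08 0 0 -0.35 0.6" --pt "-0.055 0.168 0.12 0 0 -0.3735 0.6"

```text
t: 12.15
position: [476.3, 19.3, 110.7]
eef_rot: [179.9, -0.2, 17.9]
ft_force: [1.4, 0.4, -0.3]
opening: 51.3
finger_force: 0.0
```

Emit:
servo_tool --pt "0 0 0.03 0 0 0 0.6" --pt "0 0 0.03 0 0 0 0.6"

```text
t: 12.35
position: [473.9, 23.8, 77.1]
eef_rot: [-180.0, 0.4, 18.1]
ft_force: [0.3, -0.4, 1.2]
opening: 51.0
finger_force: 0.0
```

Run:
```python
from h import *
s=env.sense();print(s['position'],s['eef_rot'],s['t'],s['opening'])
d=load('w2'); W=cloud(d); hsv=cv2.cvtColor(d['pixels'],cv2.COLOR_RGB2HSV); H,S,V=[hsv[...,i].astype(int) for i in range(3)]
a=np.radians(-3.6); R=np.array([[np.cos(a),np.sin(a)],[-np.sin(a),np.cos(a)]])
L=(W[...,:2]-[591,285])@R.T; X,Y,Z=L[...,0],L[...,1],W[...,2]
m=(Z>33)&(Z<38)&(((H<8)|(H>172))&(S>140))
for y0 in (-80,-40,0,40,80):
    k=m&(abs(Y-y0)<8); print('lip',y0,np.percentile(X[k],[1,99]).round(1))
k=(Z>9)&(Z<15)&(X>-150)&(X<-70); print('deck y',np.percentile(Y[k],[.3,99.7]).round(1))
for x0 in (-140,-100):
    k2=k&(abs(X-x0)<6); print(x0,Y[k2].min(),Y[k2].max())
w=(V>110)&(S<60)&(Z>9)&(Z<15)&(X>-50)&(X<55)&(abs(Y)<95)
c,l,st,ce=cv2.connectedComponentsWithStats(w.astype(np.uint8))
for i in range(1,c):
    if st[i,4]>150:
        P=L[l==i]; print('floor',st[i,4],rect(P),np.percentile(P,[1,99],0).round(1).tolist())
for nm,q in (('cheek',(Z>19)&(Z<26)&(X>-45)&(X<66)&(abs(Y)<98)),):
    c,l,st,ce=cv2.connectedComponentsWithStats(q.astype(np.uint8))
    for i in range(1,c):
        if st[i,4]>15: P=L[l==i]; print(nm,st[i,4],np.percentile(P,[2,98],0).round(1).tolist())
cv2.imwrite('pics/dial.png',cv2.resize(d['pixels'][195:265,160:250,::-1],None,fx=5,fy=5,interpolation=2))
```

```text
[473.85434962  23.82372548  77.06844026] [-179.98549535    0.3689033    18.05450098] 12.35 51.03775424728873
lip -80 [-59.7 -43.7]
lip -40 [-59.9 -44. ]
lip 0 [-59.1 -43.6]
lip 40 [-59.4 -43.6]
lip 80 [-59.8 -44.1]
deck y [-268.8   93.6]
-140 -271.5052699586925 94.33276574058893
-100 -252.86099352898654 94.32263658802513
floor 1993 ([1.7, 62.1], [33.4, 88.0], 89.8) [[-41.1, 46.0], [44.5, 77.8]]
floor 2019 ([1.4, 0.0], [87.4, 32.9], 0.2) [[-40.7, -15.9], [44.9, 15.6]]
floor 782 ([15.9, -60.3], [29.1, 59.5], 89.1) [[-6.7, -73.0], [45.6, -46.1]]
floor 326 ([-32.3, -62.1], [18.8, 32.3], 0.5) [[-41.4, -77.1], [-23.3, -46.5]]
cheek 1378 [[52.2, -90.2], [60.0, 90.5]]
cheek 95 [[36.4, 78.6], [50.1, 84.3]]
cheek 81 [[36.8, 38.9], [49.4, 44.2]]
cheek 77 [[37.0, 16.8], [49.6, 22.4]]
cheek 77 [[36.3, -23.0], [50.0, -17.8]]
cheek 69 [[36.5, -44.8], [50.1, -40.2]]
cheek 64 [[36.9, -84.7], [49.5, -80.2]]
cheek 79 [[-35.9, 78.7], [-21.8, 84.4]]
cheek 69 [[-35.5, 38.8], [-22.3, 44.2]]
cheek 64 [[-35.0, 17.0], [-22.0, 22.1]]
cheek 58 [[-34.7, -22.7], [-21.8, -17.7]]
cheek 63 [[-35.7, -44.6], [-21.8, -39.7]]
cheek 63 [[-35.4, -84.7], [-21.7, -79.9]]
```

View pics/dial.png

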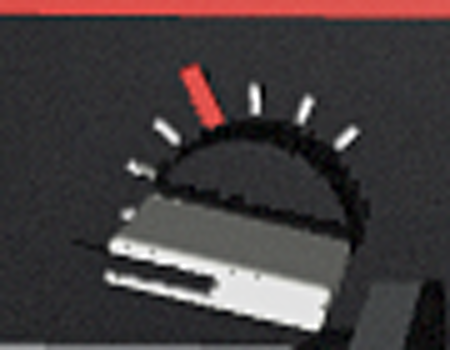

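The crop shows the black pointer line on the left, pointing between the ticks at about 0.24 rad, with the red mark up-left at (203,95). The charger frame fits well: origin (591,285), yaw -3.6°, with lip, cheeks and end stop all where they should be. I'll grasp module3.

Emit:
servo_tool --pt "0 0 0.02 0 0 0 0.6" --pt "0 0 0.02 0 0 0 0.6" --pt "0 0 0.02 0 0 0 0.6"

```text
t: 12.65
position: [477.1, 25.7, 61.6]
eef_rot: [180.0, -0.1, 18.2]
ft_force: [-0.4, 1.4, 0.3]
opening: 51.0
finger_force: 0.0
```

Emit:
servo_tool --pt "0 0 0.02 0 0 0 0.6" --pt "0 0 0.04 0 0 0 0.6" --pt "0 0 0.05 0 0 0 0.6" --pt "0 0 0.05 0 0 0 0.6" --pt "0 0 0.05 0 0 0 0.6"

```text
t: 13.15
position: [477.0, 26.1, 11.4]
eef_rot: [180.0, -0.1, 18.2]
ft_force: [0.1, -0.7, -0.0]
opening: 51.1
finger_force: 0.0
```

Emit:
servo_tool --pt "0 0 0 0 0 0 0" --pt "0 0 0 0 0 0 0" --pt "0 0 0 0 0 0 0" --pt "0 0 0 0 0 0 0" --pt "0 0 0 0 0 0 0"

```text
t: 13.65
position: [477.2, 26.2, 11.5]
eef_rot: [180.0, -0.1, 18.2]
ft_force: [-0.7, -0.9, 5.5]
opening: 29.4
finger_force: 59.7
```

Emit:
servo_tool --pt "0 0 -0.02 0 0 0 0" --pt "0 0 -0.05 0 0 0 0" --pt "0 0 -0.08 0 0 0 0" --pt "0 0 -0.08 0 0 0 0" --pt "0 0 -0.08 0 0 0 0"

```text
t: 14.15
position: [476.6, 26.2, 90.9]
eef_rot: [180.0, -0.1, 18.2]
ft_force: [-0.1, -0.7, -2.5]
opening: 28.9
finger_force: 59.7
```

Module3 is held. I'll add a helper that works out the tool deltas for the bay waypoints.

```bash
cat >> h.py <<'E'
from scipy.spatial.transform import Rotation as Ro
C0=np.array([591,285,12.]); CY=-3.6
def tcp(by,cx,cz,th,g):
    "TCP world pose with tongue's lower corner at (cx,by,cz) in bay frame, tail up th, TCP in module frame g=(gx,gz)"
    Rc=Ro.from_euler('z',CY,degrees=True); Rm=Rc*Ro.from_euler('y',-th,degrees=True)
    p=C0+Rc.apply([cx,by-0.3,cz])+Rm.apply([50+g[0],0,g[1]])
    return p,Rm*Ro.from_euler('x',180,degrees=True)
def deltas(poses,start=None):
    s=env.sense(); p0,R0=start or (np.array(s['position']),Ro.from_euler('xyz',s['eef_rot'],degrees=True))
    for p,R in poses: print(((p-p0)@R0.as_matrix()/1000).round(4).tolist(),(R0.inv()*R).as_rotvec().round(3).tolist(),p.round(1))
    return p0,R0
E
python3 - <<'E'
from h import *
g=(6.9,11.4)
P=[tcp(62,-38,60,14,g),tcp(62,-38.5,15,14,g)]
deltas(P)
E
```

```text
[0.226, -0.2619, -0.0055] [-0.047, 0.24, 0.379] [609.3 345.7  96.8]
[0.2255, -0.2621, 0.0395] [-0.047, 0.24, 0.379] [608.8 345.7  51.8]
```

Emit:
servo_tool --pt "0.02 -0.023 -0.015 0 0 0 0" --pt "0.05 -0.058 -0.03 0 0 0 0" --pt "0.08 -0.093 -0.03 0 0 0 0" --pt "0.11 -0.128 -0.03 0 0 0 0" --pt "0.14 -0.163 -0.03 0 0 0 0"

```text
t: 14.65
position: [558.0, 226.2, 118.8]
eef_rot: [180.0, 0.1, 18.2]
ft_force: [0.8, -0.4, -1.0]
opening: 29.3
finger_force: 59.6
```

Emit:
servo_tool --pt "0.028 -0.033 0 -0.012 0.06 0.095 0" --pt "0.056 -0.066 0 -0.024 0.12 0.19 0" --pt "0.076 -0.088 0 -0.036 0.18 0.285 0" --pt "0.086 -0.099 0.0245 -0.047 0.24 0.379 0" --pt "0.086 -0.099 0.0245 -0.047 0.24 0.379 0"

```text
t: 15.15
position: [604.4, 348.4, 90.0]
eef_rot: [179.7, -13.6, -3.3]
ft_force: [-0.7, -0.5, -3.2]
opening: 29.0
finger_force: 59.7
```

Emit:
servo_tool --pt "0 0 0 0 0 0 0" --pt "0 0 0 0 0 0 0" --pt "0 0 0 0 0 0 0"

```text
t: 15.45
position: [610.1, 344.2, 96.8]
eef_rot: [180.0, -14.0, -3.7]
ft_force: [0.3, -0.1, -2.1]
opening: 29.1
finger_force: 59.7
```

Run:
```python
from h import *
g=(6.9,11.4)
s=env.sense();print(s['position'],s['eef_rot'],s['ft_force'])
P=[tcp(62,-38.5,15,14,g),tcp(62,-38.5,2,14,g),tcp(62,-49,1.5,14,g)]
deltas(P)
d=snap('scene','sc1'); cv2.imwrite('pics/sc1c.png',cv2.resize(d['pixels'][140:280,240:440,::-1],None,fx=3.5,fy=3.5))
```

```text
[610.09454036 344.18491761  96.82151751] [179.9751237  -13.96831196  -3.66105788] [ 0.26878977 -0.13893736 -2.13408718]
[-0.0122, -0.0015, 0.0433] [0.001, 0.001, -0.001] [608.8 345.7  51.8]
[-0.0153, -0.0015, 0.0559] [0.001, 0.001, -0.001] [608.8 345.7  38.8]
[-0.0257, -0.0014, 0.0539] [0.001, 0.001, -0.001] [598.3 346.4  38.3]
```

View pics/sc1c.png

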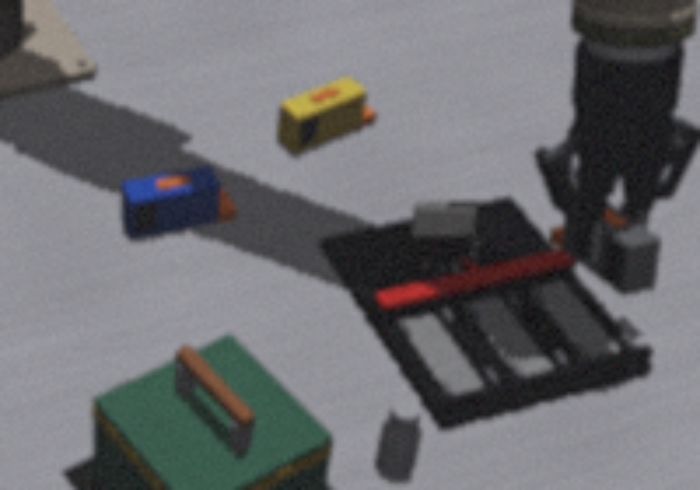

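The module hangs tilted over the far bay, crop (620,250). I'll go down in steps.

Emit:
servo_tool --pt "-0.004 0 0.015 0 0 0 0" --pt "-0.008 0 0.03 0 0 0 0" --pt "-0.012 0 0.043 0 0 0 0" --pt "-0.012 0 0.043 0 0 0 0" --pt "-0.012 0 0.043 0 0 0 0"

```text
t: 16.0
position: [607.3, 345.5, 50.4]
eef_rot: [179.9, -13.9, -3.6]
ft_force: [-0.2, -0.1, -1.4]
opening: 29.3
finger_force: 59.7
```

Emit:
servo_tool --pt "0 0 0 0 0 0 0" --pt "0 0 0 0 0 0 0"

```text
t: 16.2
position: [607.8, 346.0, 51.8]
eef_rot: [180.0, -14.0, -3.6]
ft_force: [-0.0, -0.0, -2.1]
opening: 29.0
finger_force: 59.7
```

Run:
```python
from h import *
g=(6.9,11.4)
s=env.sense();print(s['position'],s['eef_rot'],s['ft_force'])
P=[tcp(62,-38.5,2,14,g),tcp(62,-49,1.5,14,g),tcp(62,-49,1,10,g),tcp(62,-49.5,0.5,6,g),tcp(62,-50,0,2,g),tcp(62,-50,-.5,0,g)]
deltas(P)
```

```text
[607.80592068 345.97855186  51.80585415] [179.99042123 -13.95796784  -3.58456596] [-0.01865342 -0.02016097 -2.07498097]
[-0.0022, 0.0002, 0.0128] [0.0, 0.001, 0.0] [608.8 345.7  38.8]
[-0.0125, 0.0002, 0.0108] [0.0, 0.001, 0.0] [598.3 346.4  38.3]
[-0.0119, 0.0002, 0.0153] [0.0, -0.069, 0.0] [599.9 346.3  34.1]
[-0.0122, 0.0002, 0.0197] [0.0, -0.139, 0.0] [600.8 346.2  29.8]
[-0.0127, 0.0002, 0.0241] [0.0, -0.209, 0.0] [601.3 346.2  25.4]
[-0.0128, 0.0002, 0.0266] [0.0, -0.244, 0.0] [601.8 346.1  22.9]
```

Emit:
servo_tool --pt "-0.001 0 0.005 0 0 0 0" --pt "-0.002 0 0.01 0 0 0 0" --pt "-0.002 0 0.0125 0 0 0 0" --pt "-0.002 0 0.0125 0 0 0 0" --pt "-0.002 0 0.0125 0 0 0 0"

```text
t: 16.7
position: [608.7, 345.6, 38.5]
eef_rot: [180.0, -13.9, -3.6]
ft_force: [-0.3, 0.3, -1.9]
opening: 29.3
finger_force: 59.7
```

Emit:
servo_tool --pt "-0.003 0 -0.0005 0 0 0 0" --pt "-0.006 0 -0.001 0 0 0 0" --pt "-0.009 0 -0.0015 0 0 0 0" --pt "-0.0103 0 -0.002 0 0 0 0" --pt "-0.0103 0 -0.002 0 0 0 0"

```text
t: 17.2
position: [598.5, 346.3, 38.3]
eef_rot: [180.0, -14.0, -3.6]
ft_force: [2.9, 0.4, -3.4]
opening: 29.6
finger_force: 59.6
```

Emit:
servo_tool --pt "0 0 0 0 0 0 0" --pt "0 0 0 0 0 0 0"

```text
t: 17.4
position: [598.6, 346.3, 38.3]
eef_rot: [180.0, -14.0, -3.6]
ft_force: [3.1, 0.7, -2.1]
opening: 29.1
finger_force: 59.7
```

Emit:
servo_tool --pt "0.0006 0 0.0023 0 -0.035 0 0" --pt "0.0008 0 0.0045 0 -0.069 0 0" --pt "0.0008 0 0.0067 0 -0.104 0 0" --pt "0.0006 0 0.0089 0 -0.139 0 0" --pt "0.0006 0 0.0089 0 -0.139 0 0"

```text
t: 17.9
position: [601.4, 345.5, 29.2]
eef_rot: [179.9, -5.9, -3.7]
ft_force: [-1.1, -1.4, 0.1]
opening: 29.5
finger_force: 60.4
```

Run:
```python
from h import *
g=(6.9,11.4)
s=env.sense();print(s['position'],s['eef_rot'],s['ft_force'])
deltas([tcp(62,-50,0.3,3,g),tcp(62,-50,0.,1,g),tcp(62,-50,-.7,0,g)])
```

```text
[601.35305132 345.45171999  29.19298632] [179.93016105  -5.89411437  -3.65628191] [-1.08959731 -1.4182624   0.08894637]
[-0.0006, -0.0007, 0.0025] [0.001, -0.051, -0.001] [601.1 346.2  26.7]
[-0.0003, -0.0007, 0.0048] [0.001, -0.085, -0.001] [601.6 346.2  24.4]
[-0.0003, -0.0007, 0.0065] [0.001, -0.103, -0.001] [601.8 346.1  22.7]
```

Emit:
servo_tool --pt "-0.0002 0 0.0013 0 -0.025 0 0" --pt "-0.0003 0 0.0025 0 -0.051 0 0" --pt "-0.0003 0 0.0048 0 -0.085 0 0" --pt "-0.0003 0 0.0065 0 -0.103 0 0" --pt "-0.0003 0 0.0065 0 -0.103 0 0"

```text
t: 18.4
position: [601.7, 346.1, 23.6]
eef_rot: [180.0, -0.0, -3.6]
ft_force: [-2.3, -1.8, 5.7]
opening: 29.5
finger_force: 61.2
```

Emit:
servo_tool --pt "0 0 0 0 0 0 0" --pt "0 0 0 0 0 0 0"

```text
t: 18.6
position: [601.7, 346.2, 23.6]
eef_rot: [180.0, -0.1, -3.6]
ft_force: [-0.5, -1.4, 4.7]
opening: 29.3
finger_force: 61.0
```

Emit:
servo_tool --pt "0 0 0 0 0 0 0.52" --pt "0 0 0 0 0 0 0.52" --pt "0 0 0 0 0 0 0.52" --pt "0 0 -0.03 0 0 0 0.52" --pt "0 0 -0.07 0 0 0 0.52"

```text
t: 19.1
position: [599.7, 345.4, 91.3]
eef_rot: [179.8, 0.2, -3.6]
ft_force: [1.8, 0.4, -0.0]
opening: 44.4
finger_force: 0.0
```

Emit:
servo_tool --pt "0 0 -0.05 0 0 0 0.52" --pt "0 0.03 -0.09 0 0 0 0.52" --pt "0 0.03 -0.09 0 0 0 0.52" --pt "0 0.03 -0.09 0 0 0 0.52"

```text
t: 19.5
position: [600.0, 315.7, 184.2]
eef_rot: [-180.0, -0.2, -3.7]
ft_force: [0.1, 0.2, -0.8]
opening: 44.2
finger_force: 0.0
```

```bash
cat >> h.py <<'E'
def modules(fn,zt):
    "flat tops near height zt: rects in world (centre is module +8)"
    d=load(fn); W=cloud(d); Z=W[...,2]; S=d['pixels'].max(2).astype(int)-d['pixels'].min(2)
    m=(abs(Z-zt)<5)
    c,l,st,ce=cv2.connectedComponentsWithStats(m.astype(np.uint8))
    for i in range(1,c):
        if st[i,4]>300:
            P=W[l==i]; q=P-np.mean(P,0); n=np.linalg.svd(q,full_matrices=False)[2][2]; n=n*np.sign(n[2])
            print(ce[i].round(),st[i,4],rect(P),'z',np.percentile(P[:,2],[5,50,95]).round(1),'tilt',np.degrees(n[:2]).round(1))
E
python3 - <<'E'
from h import *
s=env.sense();print(s['position'],s['eef_rot'])
snap('wrist','w3'); modules('w3',57)
R=Ro.from_euler('z',CY,degrees=True); print('expect centre',C0+R.apply([8,61.7,45]))
E
```

```text
[599.95878451 315.71145715 184.22909164] [-1.79972973e+02 -1.72434786e-01 -3.67261339e+00]
[254. 198.] 2693 ([603.1, 346.6], [30.0, 83.1], 86.7) z [55.  56.8 58.1] tilt [ 0.2 -0.6]
[312. 314.] 514 ([473.5, 296.7], [58.5, 12.6], 71.4) z [53.2 55.7 57.1] tilt [ 6.9 -2.8]
expect centre [602.85838888 346.07592499  57.        ]
```

View pics/w3.png

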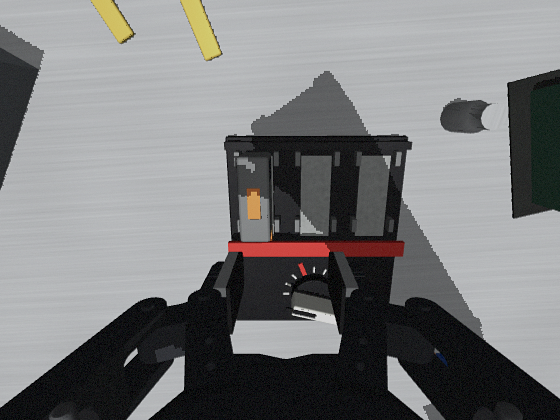

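Module3 sits flat in the +y bay: top at z 56.8, centred within 0.5 mm. Next is the tin.

Emit:
servo_tool --pt "-0.002 0.04 -0.025 0 0 0 0.52" --pt "-0.004 0.085 -0.046 0 0 0 0.52" --pt "-0.006 0.13 -0.046 0 0 0 0.52" --pt "-0.008 0.175 -0.046 0 0 0 0.52" --pt "-0.01 0.22 -0.046 0 0 0 0.52"

```text
t: 20.05
position: [574.4, 96.5, 227.4]
eef_rot: [179.9, 0.1, -3.5]
ft_force: [0.2, -1.0, -0.2]
opening: 44.5
finger_force: 0.0
```

Emit:
servo_tool --pt "-0.002 0.045 0 0 0 0 0.52" --pt "-0.003 0.09 0 0 0 0 0.52" --pt "-0.005 0.135 0 0 0 0 0.52" --pt "-0.007 0.18 0 0 0 0 0.52" --pt "-0.008 0.225 0 0 0 0 0.52"

```text
t: 20.55
position: [552.6, -127.4, 227.6]
eef_rot: [180.0, 0.1, -3.5]
ft_force: [0.3, -0.2, -0.0]
opening: 44.3
finger_force: 0.0
```

Emit:
servo_tool --pt "-0.002 0.045 0 0 0 0 0.52" --pt "-0.003 0.09 0 0 0 0 0.52" --pt "-0.004 0.13 0 0 0 0 0.52" --pt "-0.004 0.151 0 0 0 0 0.52" --pt "-0.004 0.151 0 0 0 0 0.52"

```text
t: 21.05
position: [538.4, -280.1, 227.4]
eef_rot: [179.9, 0.1, -3.8]
ft_force: [-0.0, 0.6, 0.1]
opening: 44.2
finger_force: 0.0
```

Emit:
servo_tool --pt "0 0 0 0 0 0 0.52" --pt "0 0 0 0 0 0 0.52"

```text
t: 21.25
position: [540.4, -275.1, 228.4]
eef_rot: [-180.0, 0.0, -3.5]
ft_force: [0.1, -0.5, -0.7]
opening: 44.4
finger_force: 0.0
```

Run:
```python
from h import *
s=env.sense();print(s['position'],s['eef_rot'],s['t'])
d=snap('wrist','w4'); modules('w4',84)
W=cloud(d);hsv=cv2.cvtColor(d['pixels'],cv2.COLOR_RGB2HSV); H,S=hsv[...,0],hsv[...,1]; z=W[...,2]
m=(H<16)&(S>130)&(z>48)&(z<60)&(W[...,0]<500); print('clamp',rect(W[m]))
m=(H<25)&(S>80)&(z>110)&(z<140); print('handle',m.sum(), rect(W[m]) if m.sum()>50 else 0)
```

```text
[ 540.43780626 -275.13981323  228.41934153] [-1.79978333e+02  1.73430439e-02 -3.45348465e+00] 21.25
[ 29. 110.] 7971 ([641.0, -26.9], [121.0, 86.5], 10.6) z [82.4 85.7 86.9] tilt [ 0.1 -1.2]
[316. 158.] 2676 ([574.5, -306.4], [30.0, 84.1], 87.4) z [82.  83.8 85.2] tilt [0.1 0.5]
[258. 158.] 2673 ([577.7, -249.7], [30.2, 83.0], 86.9) z [82.1 83.8 85.1] tilt [ 0.1 -0.2]
clamp ([445.4, -272.2], [10.7, 51.6], 86.9)
handle 0 0
```

View pics/w4.png

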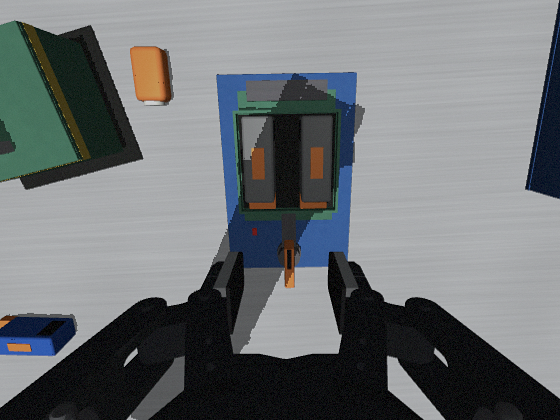

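The tin holds two modules, at (258,158) and (316,158), both with tongues towards the clamp. The clamp (290,262) is fully over, and the lid is on the mat at upper left. I'll grasp the +y one.

Emit:
servo_tool --pt "0.02 -0.018 0.03 0 0 -0.009 0.52" --pt "0.0335 -0.0275 0.07 0 0 -0.009 0.52" --pt "0.0335 -0.0275 0.11 0 0 -0.009 0.52" --pt "0.0335 -0.0275 0.13 0 0 -0.009 0.52" --pt "0.0335 -0.0275 0.13 0 0 -0.009 0.52"

```text
t: 21.8
position: [573.7, -249.5, 96.0]
eef_rot: [-179.9, 0.3, -3.0]
ft_force: [-0.4, 0.7, -0.0]
opening: 44.5
finger_force: 0.0
```

Emit:
servo_tool --pt "0 0 0 0 0 0 0.52" --pt "0 0 0 0 0 0 0.52"

```text
t: 22.0
position: [576.4, -251.9, 101.5]
eef_rot: [179.9, -0.2, -3.0]
ft_force: [-0.4, 0.1, -0.5]
opening: 44.8
finger_force: 0.0
```

Emit:
servo_tool --pt "0 -0.0015 0.01 0 0 0 0.52" --pt "0 -0.0015 0.03 0 0 0 0.52" --pt "0 -0.0015 0.045 0 0 0 0.52" --pt "0 -0.0015 0.045 0 0 0 0.52" --pt "0 -0.0015 0.045 0 0 0 0.52"

```text
t: 22.5
position: [575.4, -250.5, 54.6]
eef_rot: [180.0, -0.1, -3.1]
ft_force: [0.1, -0.4, -1.0]
opening: 44.1
finger_force: 0.0
```

Emit:
servo_tool --pt "0 0 0 0 0 0 0" --pt "0 0 0 0 0 0 0" --pt "0 0 0 0 0 0 0" --pt "0 0 0 0 0 0 0" --pt "0 0 0 0 0 0 0"

```text
t: 23.0
position: [576.1, -250.8, 55.6]
eef_rot: [179.9, -0.2, -3.1]
ft_force: [-0.6, 0.2, 6.1]
opening: 29.2
finger_force: 60.4
```

Emit:
servo_tool --pt "0 0 -0.02 0 0 0 0" --pt "0 0 -0.05 0 0 0 0" --pt "0 0 -0.09 0 0 0 0" --pt "0 0 -0.13 0 0 0 0" --pt "0 0 -0.15 0 0 0 0"

```text
t: 23.5
position: [576.1, -250.9, 208.4]
eef_rot: [179.9, -0.3, -3.1]
ft_force: [0.3, -0.3, -1.8]
opening: 29.3
finger_force: 59.7
```

Emit:
servo_tool --pt "0 0 0 0 0 0 0" --pt "0 0 0 0 0 0 0"

```text
t: 23.7
position: [575.0, -250.1, 203.8]
eef_rot: [180.0, -0.0, -3.1]
ft_force: [0.2, -0.2, -3.0]
opening: 29.3
finger_force: 59.7
```

Run:
```python
from h import *
g=(6,16)
s=env.sense();print(s['position'],s['eef_rot'])
deltas([tcp(0,-38,70,0,g),tcp(0,-38,60,14,g)])
```

```text
[ 574.96204308 -250.09047289  203.7632565 ] [ 1.79978788e+02 -3.86680611e-02 -3.06875902e+00]
[0.0053, -0.5348, 0.1056] [0.0, -0.001, 0.009] [608.9 283.6  98. ]
[-0.0002, -0.5348, 0.1025] [-0.001, 0.244, 0.009] [603.4 283.9 101.1]
```

Emit:
servo_tool --pt "0 -0.03 0 0 0 0 0" --pt "0 -0.075 0 0 0 0 0" --pt "0 -0.12 0 0 0 0 0" --pt "0 -0.165 0 0 0 0 0" --pt "0 -0.21 0 0 0 0 0"

```text
t: 24.2
position: [585.3, -38.7, 202.2]
eef_rot: [179.9, 0.1, -3.1]
ft_force: [0.5, -0.3, -1.9]
opening: 29.3
finger_force: 59.7
```

Emit:
servo_tool --pt "0 -0.045 0 0 0 0 0" --pt "0 -0.09 0 0 0 0 0" --pt "0 -0.135 0 0 0 0 0" --pt "0 -0.18 0 0 0 0 0" --pt "0 -0.225 0 0 0 0 0"

```text
t: 24.7
position: [597.4, 185.7, 201.9]
eef_rot: [179.9, 0.1, -3.1]
ft_force: [0.8, 0.5, -1.5]
opening: 28.7
finger_force: 59.7
```

Emit:
servo_tool --pt "0 -0.04 0.01 0 0.06 0.009 0" --pt "0 -0.075 0.035 0 0.12 0.009 0" --pt "0 -0.1 0.07 0 0.18 0.009 0" --pt "0 -0.1 0.1 0 0.244 0.009 0" --pt "0 -0.1 0.1 0 0.244 0.009 0"

```text
t: 25.2
position: [598.0, 283.3, 96.4]
eef_rot: [179.6, -13.5, -3.3]
ft_force: [-1.4, -1.9, -1.4]
opening: 29.4
finger_force: 59.7
```

Emit:
servo_tool --pt "0 0 0 0 0 0 0" --pt "0 0 0 0 0 0 0" --pt "0 0 0 0 0 0 0" --pt "0 0 0 0 0 0 0"

```text
t: 25.6
position: [605.2, 283.5, 105.5]
eef_rot: [-179.9, -14.1, -3.7]
ft_force: [-0.0, 0.1, -1.0]
opening: 28.8
finger_force: 59.7
```

Run:
```python
from h import *
g=(6.2,16.4)
s=env.sense();print(s['position'],s['eef_rot'])
deltas([tcp(0,-38.5,15,14,g)])
```

```text
[605.22793249 283.46492124 105.53959914] [-179.90423163  -14.12200538   -3.69192248]
[-0.0141, -0.0003, 0.047] [-0.001, -0.002, -0.002] [603.  283.9  56.5]
```

Emit:
servo_tool --pt "-0.005 0 0.016 0 0 0 0" --pt "-0.01 0 0.032 0 0 0 0" --pt "-0.0135 0 0.047 0 0 0 0" --pt "-0.0135 0 0.047 0 0 0 0" --pt "-0.0135 0 0.047 0 0 0 0"

```text
t: 26.1
position: [602.6, 283.9, 55.5]
eef_rot: [-180.0, -14.0, -3.6]
ft_force: [-1.0, 0.2, -1.8]
opening: 29.2
finger_force: 59.7
```

Emit:
servo_tool --pt "0 0 0 0 0 0 0" --pt "0 0 0 0 0 0 0" --pt "0 0 0 0 0 0 0"

```text
t: 26.4
position: [602.7, 284.2, 56.0]
eef_rot: [-179.9, -14.1, -3.6]
ft_force: [1.1, 0.2, -0.9]
opening: 29.1
finger_force: 59.7
```

Run:
```python
from h import *
g=(6.2,16.4)
s=env.sense();print(s['position'],s['eef_rot'],s['ft_force'])
deltas([tcp(0,-38.5,2,14,g),tcp(0,-49,1.5,14,g)])
st=tcp(0,-49,1.5,14,g)
print('swing');deltas([tcp(0,-49,1,10,g),tcp(0,-49.5,0.5,6,g),tcp(0,-50,0.3,3,g),tcp(0,-50,-.7,0,g)],st)
```

```text
[602.67314882 284.19530758  55.95017896] [-179.93916324  -14.09118879   -3.59908409] [ 1.06860693  0.23725168 -0.90158199]
[-0.0027, 0.0002, 0.0122] [-0.001, -0.002, 0.0] [603.  283.9  43.5]
[-0.013, 0.0002, 0.0101] [-0.001, -0.002, 0.0] [592.5 284.6  43. ]
swing
[0.0009, 0.0, 0.0044] [-0.0, -0.07, 0.0] [594.5 284.5  38.9]
[0.001, 0.0, 0.0088] [0.0, -0.14, -0.0] [595.6 284.4  34.7]
[0.0008, 0.0, 0.0119] [0.0, -0.192, -0.0] [596.2 284.4  31.6]
[0.0008, 0.0, 0.016] [0.0, -0.244, -0.0] [597.2 284.3  27.7]
```

Emit:
servo_tool --pt "-0.001 0 0.005 0 0 0 0" --pt "-0.002 0 0.01 0 0 0 0" --pt "-0.0025 0 0.012 0 0 0 0" --pt "-0.0025 0 0.012 0 0 0 0" --pt "-0.0025 0 0.012 0 0 0 0"

```text
t: 26.9
position: [602.8, 283.9, 42.9]
eef_rot: [-180.0, -14.0, -3.6]
ft_force: [-0.1, -0.2, -1.4]
opening: 28.9
finger_force: 59.7
```

Emit:
servo_tool --pt "-0.003 0 -0.0005 0 0 0 0" --pt "-0.006 0 -0.001 0 0 0 0" --pt "-0.009 0 -0.0015 0 0 0 0" --pt "-0.0103 0 -0.002 0 0 0 0" --pt "-0.0103 0 -0.002 0 0 0 0"

```text
t: 27.4
position: [592.7, 284.6, 42.8]
eef_rot: [-180.0, -14.1, -3.6]
ft_force: [3.7, 0.5, -2.6]
opening: 29.3
finger_force: 59.6
```

Emit:
servo_tool --pt "0 0 0 0 0 0 0" --pt "0 0 0 0 0 0 0"

```text
t: 27.6
position: [592.7, 284.6, 42.7]
eef_rot: [-180.0, -14.1, -3.6]
ft_force: [2.6, 0.5, -1.4]
opening: 29.3
finger_force: 59.7
```

Same signature as the first one, so I'll swing it down.

Emit:
servo_tool --pt "0.0007 0 0.0022 0 -0.035 0 0" --pt "0.001 0 0.0044 0 -0.07 0 0" --pt "0.0011 0 0.0066 0 -0.105 0 0" --pt "0.001 0 0.0088 0 -0.14 0 0" --pt "0.001 0 0.0088 0 -0.14 0 0"

```text
t: 28.1
position: [595.9, 284.0, 34.0]
eef_rot: [-180.0, -6.0, -3.7]
ft_force: [-0.1, -1.0, 2.4]
opening: 28.8
finger_force: 60.6
```

Emit:
servo_tool --pt "0.0001 0 0.0017 0 -0.026 0 0" --pt "0.0003 0 0.0034 0 -0.052 0 0" --pt "0.0005 0 0.0052 0 -0.08 0 0" --pt "0.0007 0 0.0069 0 -0.104 0 0" --pt "0.0007 0 0.0069 0 -0.104 0 0"

```text
t: 28.6
position: [597.1, 284.8, 28.6]
eef_rot: [-179.9, 0.0, -3.6]
ft_force: [-5.6, -0.8, 13.8]
opening: 29.0
finger_force: 62.3
```

Emit:
servo_tool --pt "0 0 0 0 0 0 0" --pt "0 0 0 0 0 0 0"

```text
t: 28.8
position: [597.1, 284.7, 28.6]
eef_rot: [-179.9, -0.0, -3.6]
ft_force: [-3.4, -1.2, 10.9]
opening: 29.6
finger_force: 61.9
```

Emit:
servo_tool --pt "0 0 0 0 0 0 0.5" --pt "0 0 0 0 0 0 0.5" --pt "0 0 0 0 0 0 0.5" --pt "0 0 -0.03 0 0 0 0.5" --pt "0 0 -0.07 0 0 0 0.5"

```text
t: 29.3
position: [595.1, 283.6, 95.6]
eef_rot: [179.9, 0.2, -3.6]
ft_force: [0.6, 0.2, 0.9]
opening: 42.7
finger_force: 0.0
```

Emit:
servo_tool --pt "0 0 -0.05 0 0 0 0.5" --pt "0 0.03 -0.1 0 0 0 0.5" --pt "0 0.05 -0.11 0 0 0 0.5" --pt "0 0.05 -0.11 0 0 0 0.5"

```text
t: 29.7
position: [595.8, 230.6, 211.3]
eef_rot: [-179.9, -0.4, -3.9]
ft_force: [0.5, 0.6, -0.0]
opening: 42.8
finger_force: 0.0
```

Run:
```python
from h import *
s=env.sense();print(s['position'],s['eef_rot'])
snap('wrist','w5'); modules('w5',57)
R=Ro.from_euler('z',CY,degrees=True); print([(C0+R.apply([8,b-.3,45])).round(1) for b in(62,0)])
# module A grasp above
p0=np.array(s['position']);R0=Ro.from_euler('xyz',s['eef_rot'],degrees=True)
Rt=Ro.from_euler('xyz',[180,0,-2.6],degrees=True)
deltas([(np.array([572.5,-306.3,204]),Rt)])
```

```text
[595.79604753 230.59285051 211.30501495] [-179.91339619   -0.38090131   -3.86931207]
[465. 149.] 693 ([626.7, 51.2], [120.9, 4.8], 9.4) z [52.6 57.1 61.5] tilt [ 10.5 -56.3]
[175. 194.] 2292 ([602.9, 346.1], [30.5, 83.5], 86.7) z [54.6 56.7 58.1] tilt [ 0.1 -1.8]
[234. 194.] 2280 ([599.0, 285.3], [30.4, 83.3], 86.6) z [54.9 56.7 58. ] tilt [ 0.1 -0.7]
[array([602.9, 346.1,  57. ]), array([599. , 284.2,  57. ])]
[0.0133, 0.5393, 0.0044] [-0.001, -0.004, -0.02] [ 572.5 -306.3  204. ]
```

Both are seated flat. On to the last module.

Emit:
servo_tool --pt "0.001 0.04 0 0 0 0 0.5" --pt "0.002 0.085 0 0 0 0 0.5" --pt "0.003 0.13 0 0 0 0 0.5" --pt "0.004 0.175 0 0 0 0 0.5" --pt "0.005 0.22 0 0 0 0 0.5"

```text
t: 30.25
position: [584.0, 13.9, 205.9]
eef_rot: [-180.0, 0.1, -3.5]
ft_force: [0.1, -0.0, 0.3]
opening: 42.7
finger_force: 0.0
```

Emit:
servo_tool --pt "0.001 0.045 0 0 0 0 0.5" --pt "0.002 0.09 0 0 0 0 0.5" --pt "0.003 0.135 0 0 0 0 0.5" --pt "0.004 0.18 0 0 0 0 0.5" --pt "0.005 0.225 0 0 0 0 0.5"

```text
t: 30.75
position: [575.4, -210.8, 205.8]
eef_rot: [-179.9, 0.0, -3.5]
ft_force: [0.4, -0.3, 0.2]
opening: 42.5
finger_force: 0.0
```

Emit:
servo_tool --pt "0.001 0.045 0.02 0 0 -0.018 0.5" --pt "0.003 0.08 0.05 0 0 -0.018 0.5" --pt "0.003 0.094 0.09 0 0 -0.018 0.5" --pt "0.003 0.094 0.1 0 0 -0.018 0.5" --pt "0.003 0.094 0.1 0 0 -0.018 0.5"

```text
t: 31.25
position: [572.1, -302.3, 104.4]
eef_rot: [-179.8, 0.2, -2.5]
ft_force: [-0.3, 0.5, 0.2]
opening: 42.7
finger_force: 0.0
```

Emit:
servo_tool --pt "0 0 0 0 0 0 0.5" --pt "0 0 0 0 0 0 0.5" --pt "0 0 0 0 0 0 0.5" --pt "0 0 0 0 0 0 0.5"

```text
t: 31.65
position: [573.6, -304.0, 108.3]
eef_rot: [-180.0, -0.2, -2.5]
ft_force: [0.4, 0.2, 0.4]
opening: 42.4
finger_force: 0.0
```

Run:
```python
from h import *
s=env.sense();print(s['position'],s['eef_rot'])
Rt=Ro.from_euler('xyz',[180,0,-2.6],degrees=True)
deltas([(np.array([572.5,-306.3,55]),Rt)])
snap('wrist','w6'); modules('w6',84)
```

```text
[ 573.60501569 -303.99005033  108.25858565] [-1.79992581e+02 -1.61895234e-01 -2.51044322e+00]
[-0.0012, 0.0024, 0.0533] [-0.0, -0.003, 0.002] [ 572.5 -306.3   55. ]
[290. 238.] 6123 ([575.1, -306.1], [30.1, 83.6], 87.6) z [82.1 83.8 85. ] tilt [0.2 0.1]
```

Emit:
servo_tool --pt "-0.001 0.0024 0.01 0 0 0 0.5" --pt "-0.001 0.0024 0.03 0 0 0 0.5" --pt "-0.001 0.0024 0.053 0 0 0 0.5" --pt "-0.001 0.0024 0.053 0 0 0 0.5" --pt "-0.001 0.0024 0.053 0 0 0 0.5"

```text
t: 32.2
position: [571.6, -306.8, 54.0]
eef_rot: [-180.0, -0.0, -2.6]
ft_force: [-0.2, -0.3, -0.0]
opening: 42.6
finger_force: 0.0
```

Emit:
servo_tool --pt "0 0 0 0 0 0 0" --pt "0 0 0 0 0 0 0" --pt "0 0 0 0 0 0 0" --pt "0 0 0 0 0 0 0" --pt "0 0 0 0 0 0 0"

```text
t: 32.7
position: [572.6, -307.1, 55.4]
eef_rot: [180.0, -0.2, -2.6]
ft_force: [-0.5, -0.1, 6.5]
opening: 29.2
finger_force: 60.5
```

Emit:
servo_tool --pt "0 0 -0.02 0 0 0 0" --pt "0 0 -0.05 0 0 0 0" --pt "0 0 -0.09 0 0 0 0" --pt "0 0 -0.13 0 0 0 0" --pt "0 0 -0.15 0 0 0 0"

```text
t: 33.2
position: [572.5, -307.4, 208.2]
eef_rot: [179.9, -0.3, -2.6]
ft_force: [0.5, 0.5, -2.0]
opening: 29.1
finger_force: 59.6
```

Emit:
servo_tool --pt "0 0 0 0 0 0 0" --pt "0 0 0 0 0 0 0" --pt "0 0 0 0 0 0 0"

```text
t: 33.5
position: [571.0, -306.2, 202.2]
eef_rot: [-179.9, 0.1, -2.6]
ft_force: [-1.0, 0.3, -1.3]
opening: 28.8
finger_force: 59.6
```

Run:
```python
from h import *
g=(5.8,16.)
s=env.sense();print(s['position'],s['eef_rot'])
deltas([tcp(-62,-38,60,14,g)])
```

```text
[ 570.95537929 -306.22290474  202.18854851] [-1.79916970e+02  8.66663742e-02 -2.55153038e+00]
[0.005, -0.5289, 0.1019] [-0.004, 0.246, 0.018] [599.3 222.1 101. ]
```

Emit:
servo_tool --pt "0 -0.03 0 0 0 0 0" --pt "0.001 -0.075 0 0 0 0 0" --pt "0.001 -0.12 0 0 0 0 0" --pt "0.002 -0.165 0 0 0 0 0" --pt "0.002 -0.21 0 0 0 0 0"

```text
t: 34.0
position: [582.2, -95.1, 202.6]
eef_rot: [-180.0, 0.1, -2.5]
ft_force: [0.2, 0.1, -1.8]
opening: 28.8
finger_force: 59.7
```

Emit:
servo_tool --pt "0 -0.045 0 0 0 0 0" --pt "0 -0.09 0 0 0 0 0" --pt "0.001 -0.135 0 0 0 0 0" --pt "0.001 -0.18 0 0 0 0 0" --pt "0.001 -0.225 0 0 0 0 0"

```text
t: 34.5
position: [593.2, 129.4, 202.7]
eef_rot: [180.0, 0.1, -2.6]
ft_force: [0.7, -0.1, -1.8]
opening: 29.0
finger_force: 59.7
```

Emit:
servo_tool --pt "0 -0.04 0.01 0 0.06 0.018 0" --pt "0 -0.075 0.035 0 0.12 0.018 0" --pt "0 -0.093 0.07 0 0.18 0.018 0" --pt "0 -0.093 0.1 0 0.244 0.018 0" --pt "0 -0.093 0.1 0 0.244 0.018 0"

```text
t: 35.0
position: [592.8, 220.1, 97.6]
eef_rot: [179.8, -13.5, -3.3]
ft_force: [0.0, -1.7, -1.9]
opening: 29.2
finger_force: 59.7
```

Emit:
servo_tool --pt "0 0 0 0 0 0 0" --pt "0 0 0 0 0 0 0" --pt "0 0 0 0 0 0 0" --pt "0 0 0 0 0 0 0" --pt "0 0 0 0 0 0 0"

```text
t: 35.5
position: [598.9, 220.5, 105.1]
eef_rot: [-179.8, -14.1, -3.7]
ft_force: [0.2, 0.6, -1.8]
opening: 29.1
finger_force: 59.7
```

Run:
```python
from h import *
g=(5.8,16.3)
s=env.sense();print(s['position'],s['eef_rot'])
deltas([tcp(-62,-38.5,15,14,g)])
```

```text
[598.94365007 220.46510359 105.06426684] [-179.81278055  -14.08406909   -3.66058821]
[-0.0121, -0.0015, 0.0472] [-0.003, -0.001, -0.001] [598.8 222.1  56.3]
```

Emit:
servo_tool --pt "-0.004 -0.0013 0.016 0 0 0 0" --pt "-0.008 -0.0013 0.032 0 0 0 0" --pt "-0.012 -0.0013 0.047 0 0 0 0" --pt "-0.012 -0.0013 0.047 0 0 0 0" --pt "-0.012 -0.0013 0.047 0 0 0 0"

```text
t: 36.0
position: [598.4, 222.0, 56.3]
eef_rot: [-179.9, -14.0, -3.6]
ft_force: [0.0, 0.7, -0.1]
opening: 29.5
finger_force: 59.7
```

Emit:
servo_tool --pt "0 0 0 0 0 0 0" --pt "0 0 0 0 0 0 0" --pt "0 0 0 0 0 0 0"

```text
t: 36.3
position: [598.6, 222.3, 56.6]
eef_rot: [-179.8, -14.1, -3.6]
ft_force: [-0.7, -0.0, -2.2]
opening: 29.1
finger_force: 59.7
```

Run:
```python
from h import *
g=(5.8,16.3)
s=env.sense();print(s['position'],s['eef_rot'],s['ft_force'])
deltas([tcp(-62,-38.5,2,14,g),tcp(-62,-49,1.5,14,g)])
```

```text
[598.56826654 222.27364788  56.59312168] [-179.80968528  -14.09594257   -3.62058879] [-0.72378497 -0.00778617 -2.21439194]
[-0.003, 0.0002, 0.0129] [-0.003, -0.002, -0.0] [598.8 222.1  43.3]
[-0.0133, 0.0002, 0.0109] [-0.003, -0.002, -0.0] [588.3 222.7  42.8]
```

Emit:
servo_tool --pt "-0.001 0 0.005 0 0 0 0" --pt "-0.002 0 0.01 0 0 0 0" --pt "-0.003 0 0.0127 0 0 0 0" --pt "-0.003 0 0.0127 0 0 0 0" --pt "-0.003 0 0.0127 0 0 0 0"

```text
t: 36.8
position: [598.3, 222.1, 42.6]
eef_rot: [-179.9, -14.0, -3.6]
ft_force: [1.3, 0.2, -1.4]
opening: 29.0
finger_force: 59.7
```

Emit:
servo_tool --pt "-0.003 0 -0.0005 0 0 0 0" --pt "-0.006 0 -0.001 0 0 0 0" --pt "-0.009 0 -0.0015 0 0 0 0" --pt "-0.0103 0 -0.002 0 0 0 0" --pt "-0.0103 0 -0.002 0 0 0 0"

```text
t: 37.3
position: [588.2, 222.8, 42.6]
eef_rot: [-179.8, -14.1, -3.6]
ft_force: [1.1, -0.1, -2.5]
opening: 29.2
finger_force: 59.6
```

Emit:
servo_tool --pt "0 0 0 0 0 0 0" --pt "0 0 0 0 0 0 0"

```text
t: 37.5
position: [588.2, 222.8, 42.4]
eef_rot: [-179.8, -14.1, -3.6]
ft_force: [2.5, -0.6, -1.8]
opening: 29.3
finger_force: 59.7
```

Emit:
servo_tool --pt "0.0007 0 0.0022 0 -0.035 0 0" --pt "0.001 0 0.0044 0 -0.07 0 0" --pt "0.0011 0 0.0066 0 -0.105 0 0" --pt "0.001 0 0.0088 0 -0.14 0 0" --pt "0.001 0 0.0088 0 -0.14 0 0"

```text
t: 38.0
position: [591.5, 222.2, 33.8]
eef_rot: [-179.9, -6.0, -3.6]
ft_force: [-1.0, -0.3, 3.0]
opening: 28.7
finger_force: 60.4
```

Emit:
servo_tool --pt "0.0001 0 0.0017 0 -0.026 0 0" --pt "0.0003 0 0.0034 0 -0.052 0 0" --pt "0.0005 0 0.005 0 -0.08 0 0" --pt "0.0007 0 0.0065 0 -0.104 0 0" --pt "0.0007 0 0.0065 0 -0.104 0 0"

```text
t: 38.5
position: [592.7, 222.8, 28.4]
eef_rot: [-179.8, 0.0, -3.6]
ft_force: [-4.4, -1.7, 12.0]
opening: 29.2
finger_force: 61.9
```

Emit:
servo_tool --pt "0 0 0 0 0 0 0" --pt "0 0 0 0 0 0 0"

```text
t: 38.7
position: [592.7, 222.8, 28.4]
eef_rot: [-179.8, -0.1, -3.6]
ft_force: [-2.6, -1.2, 8.6]
opening: 29.3
finger_force: 61.5
```

Emit:
servo_tool --pt "0 0 0 0 0 0 0.5" --pt "0 0 0 0 0 0 0.5" --pt "0 0 0 0 0 0 0.5" --pt "0 0 -0.03 0 0 0 0.5" --pt "0 0 -0.07 0 0 0 0.5"

```text
t: 39.2
position: [590.6, 221.7, 95.9]
eef_rot: [-180.0, 0.2, -3.6]
ft_force: [0.9, 0.1, 0.9]
opening: 42.9
finger_force: 0.0
```

Emit:
servo_tool --pt "0 0 -0.05 0 0 0 0.5" --pt "-0.03 0 -0.1 0 0 0 0.5" --pt "-0.06 0.02 -0.13 0 0 0 0.5" --pt "-0.06 0.02 -0.13 0 0 0 0.5" --pt "-0.06 0.02 -0.13 0 0 0 0.5"

```text
t: 39.7
position: [531.0, 205.8, 228.6]
eef_rot: [-179.8, -0.2, -3.6]
ft_force: [0.2, 0.1, -0.8]
opening: 42.8
finger_force: 0.0
```

Run:
```python
from h import *
s=env.sense();print(s['position'],s['eef_rot'])
d=snap('wrist','w7'); modules('w7',57)
R=Ro.from_euler('z',CY,degrees=True); print([(C0+R.apply([8,b-.3,45])).round(1) for b in(62,0,-62)])
W=cloud(d);hsv=cv2.cvtColor(d['pixels'],cv2.COLOR_RGB2HSV); H,S,V=[hsv[...,i] for i in range(3)]; z=W[...,2]
m=(H<25)&(S>80)&(z>110)&(z<140); print('handle',m.sum(), rect(W[m]) if m.sum()>50 else 0)
m=(z>50)&(z<60)&(W[...,0]<515)&(W[...,1]>240)&(S<60)&(V>110); print('dial white',rect(W[m]))
m=(z>50)&(z<60)&(W[...,0]<515)&(W[...,1]>240); print('dial all',rect(W[m]))
print('dial axis',C0+R.apply([-120,0,31]))
snap('scene','sc2'); snap('side','s3')
for n in('scene0','sc2','side0','s3'):
    d=load(n);W=cloud(d);hsv=cv2.cvtColor(d['pixels'],cv2.COLOR_RGB2HSV);H,S,V=[hsv[...,i].astype(int) for i in range(3)];z=W[...,2];y=W[...,1];x=W[...,0]
    if n in('sc2','s3'):
        m=(H>60)&(H<95)&(S>80)&(z>78)&(z<92)&(y>-110); print(n,'lid',rect(W[m]))
    m=(H<16)&(S>170)&(V>90)&(z<35)&(x>600)&(x<720)&(y<-80)&(y>-200); print(n,'light',rect(W[m]))
    m=(z>60)&(z<70)&(x>640)&(x<700)&(y>100)&(y<160); print(n,'socket',W[m].mean(0) if m.any() else 0)
```

```text
[531.03118963 205.77127931 228.64935502] [-1.79770135e+02 -1.74073970e-01 -3.57904117e+00]
[438.  81.] 647 ([626.5, 51.1], [121.5, 2.3], 10.4) z [52.6 57.  61.5] tilt [ 10.5 -56.3]
[147. 129.] 2481 ([602.7, 346.1], [30.5, 83.5], 86.7) z [54.4 56.7 58.1] tilt [ 0. -2.]
[206. 129.] 2448 ([599.1, 285.1], [30.3, 83.1], 86.6) z [54.9 56.8 58.2] tilt [ 0.  -1.1]
[266. 129.] 2417 ([595.2, 223.6], [29.6, 82.9], 86.1) z [54.9 56.8 58.2] tilt [ 0.1 -0. ]
[213. 244.] 478 ([473.2, 296.0], [59.7, 12.6], 71.6) z [53.3 55.8 57.3] tilt [ 7.3 -3.1]
[array([602.9, 346.1,  57. ]), array([599. , 284.2,  57. ]), array([595.1, 222.3,  57. ])]
handle 1759 ([636.9, -4.2], [79.1, 7.2], 11.3)
dial white ([471.9, 292.2], [51.3, 12.6], 71.6)
dial all ([473.2, 295.9], [59.8, 12.6], 71.6)
dial axis [471.23679259 292.53486234  43.        ]
scene0 light ([673.0, -136.0], [28.9, 49.4], 85.8)
scene0 socket [666.38528025 134.91791046  64.54972819]
sc2 lid ([640.1, -9.3], [119.5, 120.3], 10.8)
sc2 light ([672.3, -135.8], [28.7, 48.0], 87.8)
sc2 socket [666.71357328 134.71790547  64.32680157]
side0 light ([667.7, -137.3], [30.4, 49.5], 88.7)
side0 socket [665.69697225 132.98184813  64.74434688]
s3 lid ([828.1, 746.4], [1686.5, 387.4], 84.9)
s3 light ([668.7, -138.3], [30.2, 48.0], 85.3)
s3 socket [666.08197442 132.29836751  64.76844369]
```

View pics/w7.png

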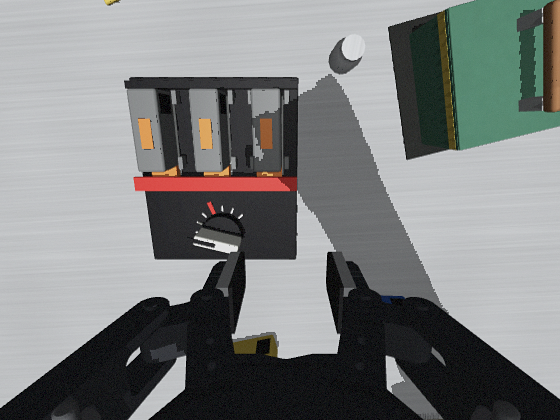

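All three modules sit flat in their bays, at (147,129), (206,129) and (266,129). The dial bar at (215,240) is at 71.6°, a value of 0.26, and the red mark stands at 17.6°. The lid still stands centred on the mat, and the bystanders haven't moved. Now the dial.

Emit:
servo_tool --pt "-0.02 -0.025 0 0 0 -0.14 0.5" --pt "-0.045 -0.055 0.01 0 0 -0.28 0.5" --pt "-0.065 -0.083 0.03 0 0 -0.42 0.5" --pt "-0.065 -0.083 0.05 0 0 -0.56 0.5" --pt "-0.065 -0.083 0.08 0 0 -0.7 0.5"

```text
t: 40.35
position: [471.0, 294.5, 146.1]
eef_rot: [-179.9, -0.1, 37.0]
ft_force: [1.3, -0.8, -0.6]
opening: 42.5
finger_force: 0.0
```

Emit:
servo_tool --pt "0 0 0 0 0 -0.14 0.5" --pt "0 0 0 0 0 -0.28 0.5" --pt "0 0 0 0 0 -0.42 0.5" --pt "0 0 0 0 0 -0.56 0.5" --pt "0 0 0 0 0 -0.612 0.5"

```text
t: 40.85
position: [471.2, 292.7, 145.6]
eef_rot: [-179.9, -0.0, 71.9]
ft_force: [-0.4, 0.1, -0.4]
opening: 42.6
finger_force: 0.0
```

Emit:
servo_tool --pt "0 0 0.02 0 0 0 0.5" --pt "0 0 0.04 0 0 0 0.5" --pt "0 0 0.04 0 0 0 0.5" --pt "0 0 0.04 0 0 0 0.5" --pt "0 0 0.04 0 0 0 0.5"

```text
t: 41.35
position: [471.9, 293.3, 108.1]
eef_rot: [180.0, -0.2, 71.6]
ft_force: [0.6, 0.7, -0.0]
opening: 43.0
finger_force: 0.0
```

Run:
```python
from h import *
s=env.sense();print(s['position'],s['eef_rot'])
deltas([(np.array([471.5,292.4,32]),Ro.from_euler('xyz',[180,0,71.6],degrees=True))])
```

```text
[471.88590751 293.3318806  108.0560591 ] [179.96432644  -0.18600257  71.5987044 ]
[-0.0013, -0.0001, 0.0761] [0.001, -0.003, -0.0] [471.5 292.4  32. ]
```

Down, grip, turn 54° (0.942 rad) clockwise.

Emit:
servo_tool --pt "-0.001 0 0.03 0 0 0 0.5" --pt "-0.001 0 0.06 0 0 0 0.5" --pt "-0.001 0 0.075 0 0 0 0.5" --pt "-0.001 0 0.075 0 0 0 0.5" --pt "-0.001 0 0.075 0 0 0 0.5"

```text
t: 41.85
position: [471.9, 292.6, 33.7]
eef_rot: [179.9, -0.2, 71.6]
ft_force: [0.2, 0.3, 0.9]
opening: 42.4
finger_force: 0.0
```

Emit:
servo_tool --pt "0 0 0 0 0 0 0" --pt "0 0 0 0 0 0 0" --pt "0 0 0 0 0 0 0" --pt "0 0 0 0 0 0 0" --pt "0 0 0 0 0 0 0"

```text
t: 42.35
position: [471.7, 292.9, 34.0]
eef_rot: [179.9, -0.2, 71.6]
ft_force: [-2.7, -0.8, 6.9]
opening: 10.8
finger_force: 58.8
```

Emit:
servo_tool --pt "0 0 0 0 0 0.1 0" --pt "0 0 0 0 0 0.2 0" --pt "0 0 0 0 0 0.3 0" --pt "0 0 0 0 0 0.4 0" --pt "0 0 0 0 0 0.5 0"

```text
t: 42.85
position: [472.1, 292.5, 34.0]
eef_rot: [-180.0, -0.3, 42.7]
ft_force: [-0.6, -2.4, 5.6]
opening: 10.6
finger_force: 58.8
```

Emit:
servo_tool --pt "0 0 0 0 0 0.12 0" --pt "0 0 0 0 0 0.24 0" --pt "0 0 0 0 0 0.36 0" --pt "0 0 0 0 0 0.442 0" --pt "0 0 0 0 0 0.442 0"

```text
t: 43.35
position: [472.4, 292.1, 34.0]
eef_rot: [-179.9, -0.2, 17.4]
ft_force: [0.5, -4.4, 6.1]
opening: 10.8
finger_force: 58.9
```

Emit:
servo_tool --pt "0 0 0 0 0 0 0" --pt "0 0 0 0 0 0 0"

```text
t: 43.55
position: [472.4, 292.1, 34.0]
eef_rot: [-179.9, -0.2, 17.6]
ft_force: [0.2, -3.2, 7.5]
opening: 10.7
finger_force: 58.9
```

Release, rise and back away, then check everything.

Emit:
servo_tool --pt "0 0 0 0 0 0 0.5" --pt "0 0 0 0 0 0 0.5" --pt "0 0 0 0 0 0 0.5" --pt "0 0 -0.02 0 0 0 0.5" --pt "0 0 -0.05 0 0 0 0.5"

```text
t: 44.05
position: [470.0, 291.4, 81.5]
eef_rot: [-180.0, 0.1, 17.6]
ft_force: [1.1, 0.1, 0.4]
opening: 42.6
finger_force: 0.0
```

Emit:
servo_tool --pt "0 0 -0.05 0 0 0 0.5" --pt "0 0 -0.1 0 0 0 0.5" --pt "0 0.04 -0.15 0 0 0 0.5" --pt "0 0.08 -0.17 0 0 0 0.5" --pt "0 0.12 -0.17 0 0 0 0.5"

```text
t: 44.55
position: [508.6, 177.5, 256.4]
eef_rot: [-179.8, -0.5, 17.8]
ft_force: [1.5, 0.2, -0.5]
opening: 42.6
finger_force: 0.0
```

Emit:
servo_tool --pt "0 0 0 0 0 0 0.5" --pt "0 0 0 0 0 0 0.5" --pt "0 0 0 0 0 0 0.5"

```text
t: 44.85
position: [506.7, 178.4, 251.9]
eef_rot: [-179.9, -0.1, 17.7]
ft_force: [-0.4, 1.1, 0.1]
opening: 42.8
finger_force: 0.0
```

Run:
```python
from h import *
s=env.sense();print(s['position'],s['eef_rot'],s['t'])
d=snap('wrist','w8'); modules('w8',57)
W=cloud(d);hsv=cv2.cvtColor(d['pixels'],cv2.COLOR_RGB2HSV); H,S,V=[hsv[...,i] for i in range(3)]; x,y,z=[W[...,i] for i in range(3)]
m=(z>50)&(z<60)&(x<530)&(y>240)&(x>420); print('dial all',rect(W[m]))
m=((H<6)|(H>174))&(S>140)&(z<18)&(y>240)&(x<525); print('mark',W[m].mean(0))
for n in('scene','side'):
    d=snap(n,n+'9');W=cloud(d);hsv=cv2.cvtColor(d['pixels'],cv2.COLOR_RGB2HSV);H,S,V=[hsv[...,i].astype(int) for i in range(3)];x,y,z=[W[...,i] for i in range(3)]
    m=(H>60)&(H<95)&(S>80)&(z>78)&(z<92)&(y>-110)&(y<100)&(x>500)&(x<800); print(n,'lid',m.sum(),rect(W[m]))
    m=(V<45)&(z<8)&(x>500)&(x<760)&(abs(y+9)<120); print(n,'mat',rect(W[m]))
cv2.imwrite('pics/fin.png',np.vstack([cv2.resize(a[:,:,::-1],(400,300)) for a in (load('w8')['pixels'],load('side9')['pixels'])]))
```

```text
[506.71245555 178.38470746 251.86517949] [-1.79863026e+02 -6.95751889e-02  1.77054278e+01] 44.85
[160.  48.] 2694 ([602.6, 346.0], [30.6, 84.1], 86.6) z [54.5 56.7 58.2] tilt [-0.1 -1.7]
[217.  72.] 2493 ([598.6, 285.2], [30.6, 84.3], 86.1) z [54.8 56.8 58.3] tilt [-0.1 -1.1]
[272.  95.] 2326 ([595.0, 223.2], [29.9, 84.0], 86.7) z [55.1 56.8 58.3] tilt [-0.1 -0.3]
[433. 115.] 489 ([626.7, 51.0], [120.4, 2.0], 10.7) z [52.6 57.1 61.4] tilt [-10.5  56.3]
[184. 182.] 503 ([475.6, 293.2], [59.5, 12.3], 17.4) z [53.7 55.7 57.3] tilt [ 1.  -5.4]
dial all ([475.6, 293.2], [59.5, 12.3], 17.4)
mark [505.31956756 302.92204473  12.79417594]
scene lid 1427 ([639.8, -9.5], [120.7, 119.7], 10.5)
scene mat ([639.2, -9.6], [144.1, 155.3], 10.6)
side lid 957 ([636.5, -10.3], [119.7, 122.0], 11.1)
side mat ([636.0, -10.7], [142.6, 153.8], 11.0)
```

View pics/fin.png

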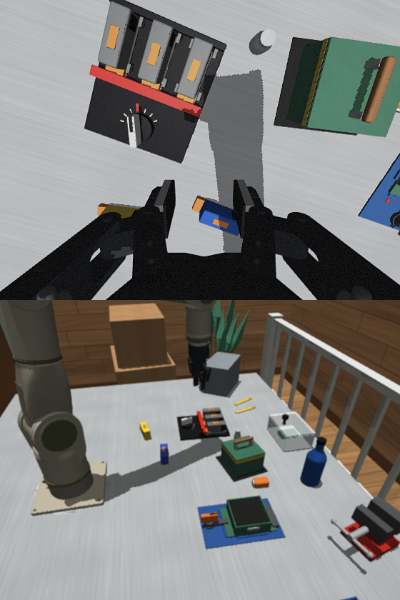

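The pointer stands at the red mark (17.4° against 17.5°). All three modules are seated, the lid is centred on the mat to within 1 mm, and the base is clamped in its cradle. I'll hand in.

```bash
python3 -c "
from plant import env
print(env.hand_in())"
```

```text
the job is handed in; nothing more can be done
None
```

The job is done and handed in: the base is clamped, the lid stands centred on the mat, all three modules are seated flat in their own bays, and the dial pointer is at the red mark (about 45 s of the 208 s used); the hand-in returned no verdict.

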